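# Fetch the capper's seat ring from under the jars

### The job

Fit the orange seat ring to the bench capper: it lies in the metal cassette, whose lid has two cap jars standing on it. Park both jars upright on the blue tray, swing the lid over past vertical so that it stays open by itself, and lay the ring flat on the capper's round steel plate, over the centre stub. Then, with both jars still waiting on the tray, shut the lid and put each jar back upright on the lid exactly where it stood at the start; leave the jug and the beer bottle alone, and tip no jar over.

Things in the scene. Friction and masses are not known exactly. Their poses are not given: they have to be found in the camera images.
- jar_white_mid (a point): Centre (half-way up) of the amber glass jar with the WHITE screw cap: upright cylinder 60 mm across, 85 mm tall, its cap on top nearly as wide, 0.22 kg give or take 30 per cent. z is its axis, up. Starts on one wing of the cassette's lid, on either side.
- jar_yellow_mid (a point): Centre (half-way up) of the amber glass jar with the YELLOW screw cap; same size and mass as the other. Starts on the other wing of the lid.
- ring_mid (a point): Centre (half-way up) of the orange hard-plastic seat ring: 56 mm outside, 36 mm hole, 18 mm tall, 0.04 kg, lying flat on the cassette's floor under the slatted middle of the lid, through which it is seen. z is its axis.
- seat (a point): Centre of the upper face of the capper's round steel plate (84 mm across, fixed), where the ring goes. A stub 14 mm across and 8 mm tall rises from this point; the ring goes over it. The plate lies 40 mm above the table on a wooden block (250 by 130 mm, 34 mm high). x points from the plate to the capper's upright column (34 by 24 mm, head 45 mm square, top 240 mm above the table), whose axis stands 150 mm away; the block reaches 55 mm from this point towards -x.
- tray: Blue plastic parking tray, fixed, 240 mm (x) by 140 mm (y). Origin: centre of its underside. Its floor is 4 mm thick, its rim 12 mm high and 4 mm wide. Room for both jars side by side along x, for instance at x = -55 and +55 mm.
- cassette: Open aluminium box, fixed, 130 mm (x) by 270 mm (y) by 50 mm high, walls and floor about 4 mm. Origin: centre of its underside. The lid's hinge axis runs along y at x = +65 mm, z = 50 mm. The shut lid is 8 mm thick, its top 58 mm above the origin's level; its solid wings (y from 55 to 135 mm on each side) carry the jars; between them are open slots.
- lid (a joint): Lid angle in rad: 0 shut (level), grows as the front edge swings up and over towards the cassette's +x, stop at 1.9. Past vertical (1.57) by some margin it falls on to the stop and stays open; below that it falls shut. The lid weighs 0.22 kg; light hinge friction only.
- lid_bar (a point): Middle of the black round handle bar of the lid: 10 mm thick, 70 mm long along the cassette's y, carried by a rod at each end 35 mm in front of the lid's edge, with open space between bar and edge. It lies 165 mm from the hinge axis and 4 mm above it when shut; turns with the lid.
- jug: White plastic jug with a handle, 90 mm across, 100 mm tall, loose bystander. Origin: centre of its underside.
- beer: Tall amber beer bottle with white cap, 66 mm across, 200 mm tall, loose bystander. Origin: centre of its underside.
Not all that is in view belongs to the job. What is shaped like the part that bears jar_white_mid but purple is not meant.

How it is judged:
On the way, in this order (a step that is already met when the one before it is completed fails the run):
1. both jars stand upright on the blue tray, released, the lid still shut (x of jar_white_mid in the frame of tray between -0.1 and 0.1 m and y of jar_white_mid in the frame of tray between -0.055 and 0.055 m and z of each of jar_white_mid, jar_yellow_mid in the frame of tray below 0.056 m and angle between each of jar_white_mid, jar_yellow_mid's own z axis and vertical below 0.15 rad and x of jar_yellow_mid in the frame of tray between -0.1 and 0.1 m and y of jar_yellow_mid in the frame of tray between -0.055 and 0.055 m and value of joint lid below 0.05 rad and contact force between the fingers and jar_white below 0.1 N and contact force between the fingers and jar_yellow below 0.1 N), for 0.2 s.
2. the lid stands open past vertical and still, the jars on the tray (x of jar_white_mid in the frame of tray between -0.1 and 0.1 m and y of jar_white_mid in the frame of tray between -0.055 and 0.055 m and z of each of jar_white_mid, jar_yellow_mid in the frame of tray below 0.056 m and angle between each of jar_white_mid, jar_yellow_mid's own z axis and vertical below 0.15 rad and x of jar_yellow_mid in the frame of tray between -0.1 and 0.1 m and y of jar_yellow_mid in the frame of tray between -0.055 and 0.055 m and value of joint lid above 1.65 rad and velocity of joint lid between -0.1 and 0.1 rad/s), for 0.2 s.
3. the ring lies flat on the capper's plate over the stub, released, the lid still open (horizontal distance between ring_mid and seat below 0.011 m and z of ring_mid in the frame of seat below 0.013 m and angle between ring_mid's own z axis and vertical below 0.12 rad and x of jar_white_mid in the frame of tray between -0.1 and 0.1 m and y of jar_white_mid in the frame of tray between -0.055 and 0.055 m and z of each of jar_white_mid, jar_yellow_mid in the frame of tray below 0.056 m and angle between each of jar_white_mid, jar_yellow_mid's own z axis and vertical below 0.15 rad and x of jar_yellow_mid in the frame of tray between -0.1 and 0.1 m and y of jar_yellow_mid in the frame of tray between -0.055 and 0.055 m and value of joint lid above 1.65 rad and contact force between the fingers and ring below 0.1 N), for 0.2 s.
4. the lid is shut again, the jars still on the tray (value of joint lid below 0.05 rad and x of jar_white_mid in the frame of tray between -0.1 and 0.1 m and y of jar_white_mid in the frame of tray between -0.055 and 0.055 m and z of each of jar_white_mid, jar_yellow_mid in the frame of tray below 0.056 m and angle between each of jar_white_mid, jar_yellow_mid's own z axis and vertical below 0.15 rad and x of jar_yellow_mid in the frame of tray between -0.1 and 0.1 m and y of jar_yellow_mid in the frame of tray between -0.055 and 0.055 m), for 0.2 s.
At the end, for the whole second after the job is handed in: The ring lies flat on the capper's plate over the stub (centres within 11 mm), the lid is shut (below 0.05 rad), each jar stands upright on the lid within 15 mm of where it stood at the start, all released and at rest (distance of each of jar_white_mid, jar_yellow_mid from where it was at the start of the episode below 0.015 m and angle between each of jar_white_mid, jar_yellow_mid, ring_mid's own z axis and vertical below 0.12 rad and linear speed of each of jar_white, jar_yellow, ring below 0.02 m/s and horizontal distance between ring_mid and seat below 0.011 m and z of ring_mid in the frame of seat below 0.013 m and value of joint lid below 0.05 rad); the robot touches nothing.
It fails at once if the jug was disturbed (moved 30 mm) (distance of jug from where it was at the start of the episode above 0.03 m).
It fails at once if the beer bottle was disturbed (moved 30 mm) (distance of beer from where it was at the start of the episode above 0.03 m).
It fails at once if a jar was tipped over (angle between any of jar_white_mid, jar_yellow_mid's own z axis and vertical above 0.8 rad).
It also fails if it takes over 149 s, if anything falls off the work surface, if the arm or the gripper's body presses on something with over 40 N, if the wrist force passes 120 N, or if a joint passes its speed limit or range.

### The arm

A 7-joint arm with a two-finger parallel gripper is mounted at the origin on the work surface. World frame = base frame: x ahead of the robot, y to its left, z up, the work surface at z = 0. Lengths are in m, angles in rad, forces in N, time in s.
With the tool pointing down it reaches from about 0.425 to 0.95 m from the base axis. Payload 16.7 kg.
Tool frame: the origin (TCP) lies between the finger pads; the fingertips stand 8 mm ahead of it and the grasp point (between the pads) lies 11 mm behind it; z points along the fingers, y is the line along which they close (so a half turn about z gives the same grasp; the last joint's range is limited). The gripper opens to 94 mm and grips with 3 to 60 N. Pads are 16 mm wide; open, the fingers measure 119 mm over their backs; the gripper's body (75 mm by 177 mm) begins 78 mm behind the grasp point.
Start: joints at [1.185, 0.426, 0.074, 1.606, -0.034, 1.111, -0.067], TCP at [0.158, -0.656, 0.213] pointing down, gripper open.
Joint ranges: [-2.85, 2.85], [-0.5, 2.14], [-1.23, 1.37], [0.21, 2.46], [-1.02, 4.16], [0.16, 2.05], [-2.73, 2.73]. Speed limits (rad/s): [1.89, 1.89, 2.39, 2.39, 3.01, 3.01, 3.01].

### API

Orientations are given as a 3x3 rotation matrix whose columns are the frame's x, y, z axes.
In Python, from plant import * gives the robot as it stands.
- The arm moves only by the shell command python3 -m pendant 'ROWS' [FORCE]. ROWS is JSON, a list of rows, each an object of numbers: "wx", "wy", "wz": the turn, a rotation vector about the tool's x, y, z in degrees; "x", "y", "z": the shift along the tool's x, y, z in mm; "gripper": the opening in per cent of the stroke, from 0 (shut) to 100 (fully open). A call has 1 to 8 rows; each row is the pose to reach, as a shift and turn from the pose commanded when the call began, along the tool's axes at that moment; what a row does not reach only later rows make up. A row lasts 1/12 s, in which the tool goes at most 41.7 mm and 7.16 degrees, less where a joint would pass 70% of its speed; a pose out of reach is approached as far as the arm can. A call with a gripper value outside its range is refused whole. The fingers move at their own pace and stop on an object; FORCE is the grip in N (left out, the last holds). Time passes only in rows, so rows that repeat a pose let the fingers close. It gives the time, the measured TCP pose, the force, the opening and the grip force at its end, in the units of the state.
- sense(): the state, without advancing time (a new reading comes with each control period).
- get_image(name): name is "side" or "top"; returns a dict with "image" (384x512x3 uint8, red, green, blue), "z_map" (384x512 float32, m along the optical axis (not along the pixel's ray), 0 where there is no reading), "fovy" (degrees; the focal length in pixels is half the picture's height over the tangent of half this angle, whatever the lens; pixels are square), "cx", "cy" (the principal point, pixels), "eye" and "attitude" of the camera in the world. Camera axes: x right, y up, looking along -z (the intrinsics and any distortion apply to the point x, -y, -z); pixel columns grow to the right and rows downward; lengths in m; the calibration is good to about 2 mm. A picture is of the moment at which its call begins.
- close_job(): hands the job in; it is judged then, once.
The state is a dict: "time": time; "joints": joint angles; "qd": joint speeds; "joint_efforts": joint torques, N m; "tcp_pos": TCP position; "ee_rot": TCP orientation; "wrist_force": force on the tool from outside, world axes, zero at the start; "torque": the same for the moment, N m; "gripper_width": finger opening in m; "grip_force": force on a finger pad.
Only numpy, scipy, OpenCV 4.12 (cv2) and the standard library are available. Lean on these libraries where they do the work, as an engineer would, in place of code of your own. Each camera call takes 0.05 s, during which the arm holds its last target. There are 200 camera calls.

## Working session

There is one attempt and no reset: what is moved stays moved. The work goes in short steps, Python scripts to look and compute and a shell command to move; the robot and the scene stay as the last step left them, time stands still between calls to the robot, and variables do not carry over. Pictures are saved under pics/ and viewed, at most 14 in all, crops included, and the job is handed in when it is done.

```bash
ls; mkdir -p pics; cat > h.py <<'E'
from plant import *
import numpy as np, cv2
def snap(n,f):
    d=get_image(n); cv2.imwrite('pics/'+f+'.png',d['image'][:,:,::-1]); np.savez(''+f+'.npz',**{k:np.array(v) for k,v in d.items()}); return d
def ld(f): return dict(np.load(''+f+'.npz'))
def cloud(d):
    z=d['z_map'];h,w=z.shape;f=h/2/np.tan(np.radians(d['fovy'])/2)
    u,v=np.meshgrid(np.arange(w)+0.0,np.arange(h)+0.0)
    p=np.stack([(u-d['cx'])/f*z,-(v-d['cy'])/f*z,-z],-1)
    return p@np.array(d['attitude']).T+np.array(d['eye'])
E
python3 - <<'E'
from h import *
for n in('side','top'):
    d=snap(n,n+'0'); print(n,{k:v for k,v in d.items() if k not in('image','z_map')})
    cv2.imwrite(f'pics/{n}0b.png',cv2.resize(d['image'][:,:,::-1],(800,600)))
print(sense())
E
```

```text
pics
side {'fovy': 55.758898029969366, 'cx': 255.03335878845334, 'cy': 184.67782912324495, 'eye': array([0.21386743, 0.57067887, 0.48658265]), 'attitude': array([[-0.82525575,  0.31520641, -0.46861271],
       [-0.56422025, -0.42391548,  0.70848512],
       [ 0.02466687,  0.8490822 ,  0.52768453]])}
top {'fovy': 55.049712287985926, 'cx': 255.9393592154907, 'cy': 191.20070410731728, 'eye': array([0.41761123, 0.00684183, 0.84505642]), 'attitude': array([[-0.02381463,  0.98452255, -0.1736324 ],
       [-0.99954651, -0.02024699,  0.02228968],
       [ 0.01842916,  0.17408448,  0.98455826]])}
{'time': 0.1, 'joints': array([ 1.18547978,  0.42666704,  0.07383426,  1.60652651, -0.03411284,
        1.11079063, -0.06712359]), 'qd': array([-4.61805478e-04, -2.84171685e-03, -5.54761547e-04, -6.78501789e-04,
       -1.16967781e-04, -1.80885450e-05,  1.03411925e-03]), 'joint_efforts': array([ 1.16170358e-02, -9.37466669e+01,  3.67872208e+00, -4.55037367e+01,
       -4.85319737e-02,  1.69207924e-02,  2.44407511e-05]), 'tcp_pos': array([ 0.15760682, -0.65595399,  0.21285396]), 'ee_rot': array([[ 9.72334010e-01,  2.33594666e-01, -3.22682421e-04],
       [ 2.33594881e-01, -9.72333406e-01,  1.08610768e-03],
       [-6.00459374e-05, -1.13143640e-03, -9.99999358e-01]]), 'wrist_force': array([-0.05465735,  0.18076266,  0.26202052]), 'torque': array([-0.03251348,  0.0173623 , -0.00981318]), 'grip_force': 0.0, 'gripper_width': 0.09366500323531224}
```

View pics/top0b.png

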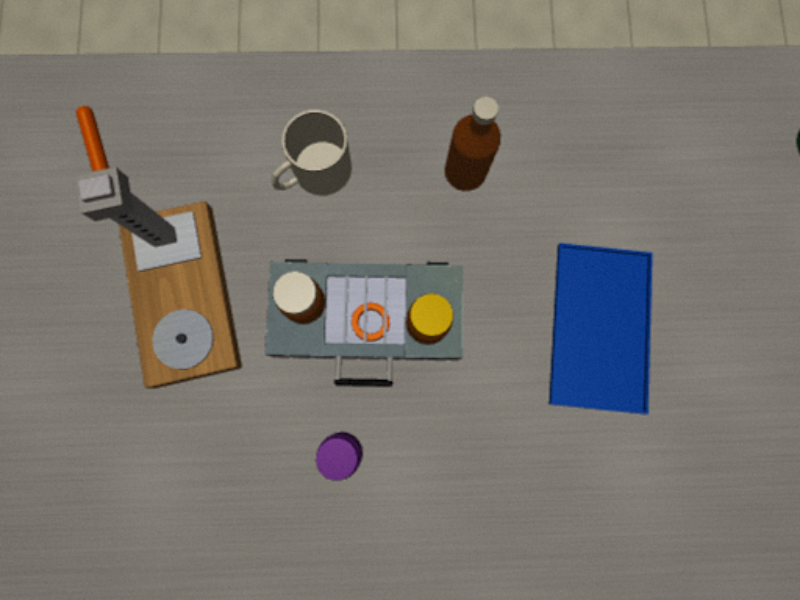

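View pics/side0b.png

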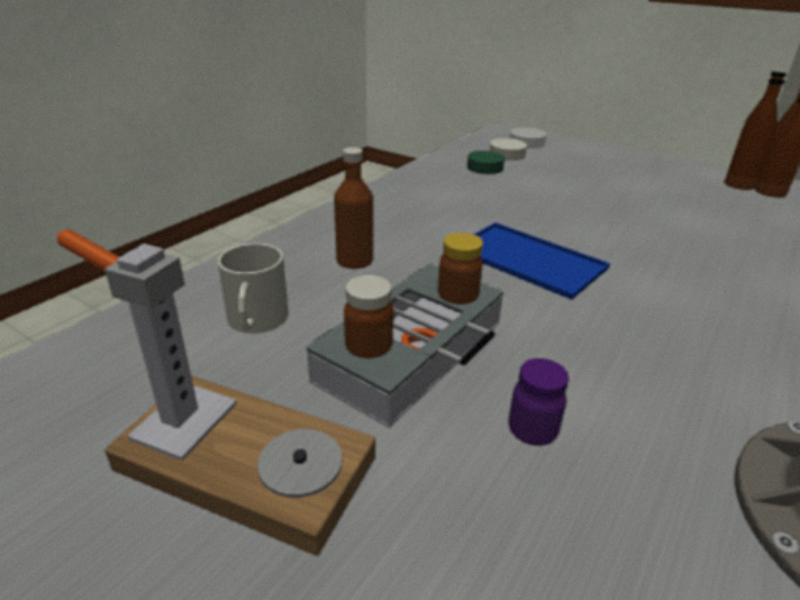

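The top view shows the white cap at (295,293), the yellow cap at (431,315), the ring at (370,322), the seat stub at (181,339) and the tray centre at (600,328), all in 800x600 pixels. The purple jar at (339,455) stands on the table and is the decoy; the white-capped amber jar on the left wing is the one meant. The beer bottle's white cap at (486,108) is not a jar.

```bash
python3 - <<'E'
from h import *
D={n:ld(n+'0') for n in('top','side')}
C={n:cloud(D[n]) for n in D}
im=D['top']['image']
cv2.imwrite('pics/crop1.png',cv2.resize(im[150:260,70:310,::-1],(800,367),interpolation=cv2.INTER_CUBIC))
P=np.concatenate([C[n].reshape(-1,3) for n in C]); 
for n in C:
    P=C[n].reshape(-1,3); col=D[n]['image'].reshape(-1,3).astype(float); hsv=cv2.cvtColor(D[n]['image'],cv2.COLOR_RGB2HSV).reshape(-1,3)
    ok=D[n]['z_map'].ravel()>0
    H,S,V=hsv.T.astype(int)
    def rep(name,m):
        m=m&ok; q=P[m]
        if len(q)<5: print(n,name,len(q));return
        c,r=cv2.minEnclosingCircle(q[:,:2].astype(np.float32)); print(n,name,len(q),'mean',q.mean(0).round(4),'circ',np.round(c,4),round(r,4),'z',np.percentile(q[:,2],[2,50,98]).round(4), cv2.minAreaRect(q[:,:2].astype(np.float32)))
    box=lambda x0,x1,y0,y1,z0,z1:(P[:,0]>x0)&(P[:,0]<x1)&(P[:,1]>y0)&(P[:,1]<y1)&(P[:,2]>z0)&(P[:,2]<z1)
    rep('capsY',(H>18)&(H<32)&(S>150)&box(.2,.8,-.3,.3,.1,.17))
    rep('jartopsL',box(.35,.6,.05,.2,.134,.16)); rep('jartopsR',box(.35,.6,-.12,.05,.134,.16))
    rep('tray',(H>100)&(H<125)&(S>150)&box(.2,.8,-.6,0,-.01,.03))
    rep('ring',(H<14)&(S>170)&(V>150)&box(.3,.6,-.1,.15,-.01,.04))
    rep('lid+box',box(.38,.62,-.1,.2,.05,.066))
    rep('plate',(S<60)&box(.3,.47,.2,.4,.036,.044))
    rep('wood',(S>80)&box(.3,.7,.15,.45,.028,.038))
    rep('bar',(V<60)&box(.3,.42,-.05,.15,.03,.08))
    rep('jug',box(.6,.8,0.05,.25,.05,.12)); rep('beer',box(.55,.8,-.15,0.03,.1,.25)); rep('colhead',box(.4,.8,.2,.5,.22,.26))
    rep('purple',(H>130)&(H<160)&(S>100)&box(.2,.4,-.1,.2,.0,.2))
E
```

```text
top capsY 588 mean [ 0.5205 -0.0461  0.1433] circ [ 0.521  -0.0479] 0.0281 z [0.1396 0.1436 0.146 ] ((0.5207540392875671, -0.046032339334487915), (0.051931824535131454, 0.05128418281674385), 29.5487003326416)
top jartopsL 594 mean [0.5519 0.1223 0.1432] circ [0.5526 0.123 ] 0.0265 z [0.1386 0.1433 0.1459] ((0.5522649884223938, 0.12250585108995438), (0.051820311695337296, 0.0518781840801239), 18.447649002075195)
top jartopsR 588 mean [ 0.5205 -0.0456  0.1436] circ [ 0.5209 -0.046 ] 0.0265 z [0.1406 0.1437 0.146 ] ((0.5209954977035522, -0.04535163938999176), (0.05030378699302673, 0.05215532332658768), 88.46392059326172)
top tray 6321 mean [ 0.516  -0.3087  0.0058] circ [ 0.5177 -0.3072] 0.137 z [0.002  0.0053 0.0142] ((0.5198985934257507, -0.30966639518737793), (0.14667949080467224, 0.2435234934091568), 82.68927764892578)
top ring 166 mean [0.5323 0.0363 0.0225] circ [0.5315 0.0323] 0.0269 z [0.0186 0.0229 0.0254] ((0.5316371917724609, 0.032326675951480865), (0.051427073776721954, 0.0527881495654583), 45.955936431884766)
top lid+box 4292 mean [0.5352 0.0372 0.0584] circ [0.543  0.0389]
[... 3535 characters left out ...]
12853050231933594), (0.09736846387386322, 0.21837188303470612), 75.47845458984375)
side beer 735 mean [ 0.7519 -0.1024  0.1429] circ [ 0.7591 -0.1111] 0.0317 z [0.1014 0.1366 0.1993] ((0.7538661360740662, -0.10859091579914093), (0.06241829693317413, 0.04783931002020836), 61.06160354614258)
side colhead 1299 mean [0.6704 0.3358 0.2313] circ [0.6875 0.3342] 0.0607 z [0.2209 0.23   0.241 ] ((0.6885444521903992, 0.33573606610298157), (0.1182689368724823, 0.0465766079723835), 14.120504379272461)
side purple 1569 mean [0.3405 0.0949 0.0561] circ [0.3435 0.0829] 0.0282 z [0.0068 0.059  0.0854] ((0.34432893991470337, 0.0833742693066597), (0.05349934473633766, 0.05445544049143791), 43.01301193237305)
```

View pics/crop1.png

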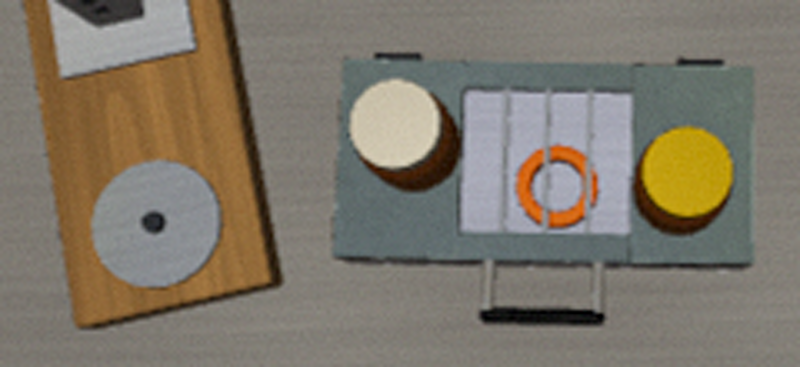

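The crop confirms white (amber body) on the left wing, yellow on the right and the ring in the slot area; jar tops at z 0.143 and ring top at 0.022 match the given sizes. The purple jar stands on the table, so I leave it alone. First move: go above the yellow jar, squared to the world axes.

```bash
python3 -m pendant '[{"x":40,"y":-22,"wz":3},{"x":200,"y":-109,"wz":8},{"x":404,"y":-218,"wz":13.5},{"x":404,"y":-218,"wz":13.5},{"x":404,"y":-218,"wz":13.5},{"x":404,"y":-218,"wz":13.5},{"x":404,"y":-218,"wz":13.5},{"x":404,"y":-218,"wz":13.5}]' 20
python3 - <<'E'
from h import *
s=sense();print(s['tcp_pos'].round(4),s['ee_rot'].round(4).tolist())
for n in('top','side'):
    d=ld(n+'0');P=cloud(d).reshape(-1,3);hsv=cv2.cvtColor(d['image'],cv2.COLOR_RGB2HSV).reshape(-1,3)
    m=(hsv[:,1]<60)&(abs(P[:,2]-.040)<.004)&(np.hypot(P[:,0]-.508,P[:,1]-.295)<.05)
    q=P[m][:,:2].astype(np.float32);h=cv2.convexHull(q);print(n,len(q),cv2.fitEllipse(h),cv2.minEnclosingCircle(q),q.mean(0))
E
```

```text
[ 0.1576 -0.656   0.2129] [[0.9723, 0.2336, -0.0003], [0.2336, -0.9723, 0.0011], [-0.0001, -0.0011, -1.0]]
top 1103 ((0.5098404288291931, 0.2939814031124115), (0.08174555748701096, 0.0829906165599823), 144.97093200683594) ((0.5097690224647522, 0.2939257025718689), 0.041956350207328796) [0.5094009  0.29365993]
side 1741 ((0.5076649188995361, 0.29640546441078186), (0.08231228590011597, 0.08396981656551361), 59.92311096191406) ((0.5076164603233337, 0.29628708958625793), 0.04242116957902908) [0.50569916 0.29890114]invalid input at $[0]: expected keys wx, wy, wz, x, y, z, gripper
```

```bash
python3 -m pendant '[{"x":40,"y":-22,"z":0,"wx":0,"wy":0,"wz":3,"gripper":100},{"x":200,"y":-109,"z":0,"wx":0,"wy":0,"wz":13.5,"gripper":100},{"x":404,"y":-218,"z":0,"wx":0,"wy":0,"wz":13.5,"gripper":100},{"x":404,"y":-218,"z":0,"wx":0,"wy":0,"wz":13.5,"gripper":100},{"x":404,"y":-218,"z":0,"wx":0,"wy":0,"wz":13.5,"gripper":100},{"x":404,"y":-218,"z":0,"wx":0,"wy":0,"wz":13.5,"gripper":100},{"x":404,"y":-218,"z":0,"wx":0,"wy":0,"wz":13.5,"gripper":100},{"x":404,"y":-218,"z":0,"wx":0,"wy":0,"wz":13.5,"gripper":100}]' 20
```

```text
time: 0.77
tcp_pos: [0.4056, -0.4332, 0.2134]
ee_rot: [[1.0, 0.0, -0.0], [0.0, -1.0, 0.0], [-0.0, -0.0, -1.0]]
wrist_force: [0.4, -0.6, 0.1]
gripper_width: 0.0939
grip_force: 0.0
```

```bash
python3 -m pendant '[{"x":114,"y":-385,"z":0,"wx":0,"wy":0,"wz":0,"gripper":100},{"x":114,"y":-385,"z":0,"wx":0,"wy":0,"wz":0,"gripper":100},{"x":114,"y":-385,"z":0,"wx":0,"wy":0,"wz":0,"gripper":100},{"x":114,"y":-385,"z":0,"wx":0,"wy":0,"wz":0,"gripper":100},{"x":114,"y":-385,"z":0,"wx":0,"wy":0,"wz":0,"gripper":100},{"x":114,"y":-385,"z":0,"wx":0,"wy":0,"wz":0,"gripper":100},{"x":114,"y":-385,"z":0,"wx":0,"wy":0,"wz":0,"gripper":100},{"x":114,"y":-385,"z":0,"wx":0,"wy":0,"wz":0,"gripper":100}]'
python3 -m pendant '[{"x":0,"y":-10,"z":0,"wx":0,"wy":0,"wz":0,"gripper":100},{"x":0,"y":-10,"z":0,"wx":0,"wy":0,"wz":0,"gripper":100},{"x":0,"y":-10,"z":0,"wx":0,"wy":0,"wz":0,"gripper":100},{"x":0,"y":-10,"z":0,"wx":0,"wy":0,"wz":0,"gripper":100}]'
```

```text
time: 1.43
tcp_pos: [0.4991, -0.1134, 0.2135]
ee_rot: [[1.0, -0.0, 0.0], [-0.0, -1.0, -0.0], [0.0, 0.0, -1.0]]
wrist_force: [0.9, -0.8, 0.4]
gripper_width: 0.0937
grip_force: 0.0
time: 1.77
tcp_pos: [0.4988, -0.1064, 0.2133]
ee_rot: [[1.0, -0.001, -0.0], [-0.001, -1.0, -0.0], [-0.0, 0.0, -1.0]]
wrist_force: [-0.1, -0.2, 0.6]
gripper_width: 0.094
grip_force: 0.0
```

```bash
python3 -m pendant '[{"x":14,"y":-40,"z":0,"wx":0,"wy":0,"wz":0,"gripper":100},{"x":21,"y":-61,"z":10,"wx":0,"wy":0,"wz":0,"gripper":100},{"x":21,"y":-61,"z":40,"wx":0,"wy":0,"wz":0,"gripper":100},{"x":21,"y":-61,"z":70,"wx":0,"wy":0,"wz":0,"gripper":100},{"x":21,"y":-61,"z":100,"wx":0,"wy":0,"wz":0,"gripper":100},{"x":21,"y":-61,"z":120,"wx":0,"wy":0,"wz":0,"gripper":100},{"x":21,"y":-61,"z":130,"wx":0,"wy":0,"wz":0,"gripper":100},{"x":21,"y":-61,"z":130,"wx":0,"wy":0,"wz":0,"gripper":100}]'
python3 -m pendant '[{"x":0,"y":0,"z":0,"wx":0,"wy":0,"wz":0,"gripper":50},{"x":0,"y":0,"z":0,"wx":0,"wy":0,"wz":0,"gripper":50},{"x":0,"y":0,"z":0,"wx":0,"wy":0,"wz":0,"gripper":50},{"x":0,"y":0,"z":0,"wx":0,"wy":0,"wz":0,"gripper":50},{"x":0,"y":0,"z":0,"wx":0,"wy":0,"wz":0,"gripper":50},{"x":0,"y":0,"z":0,"wx":0,"wy":0,"wz":0,"gripper":50}]' 20
python3 - <<'E'
from h import *
for n in('side','top'): snap(n,n+'1')
E
```

```text
time: 2.43
tcp_pos: [0.5188, -0.0455, 0.0816]
ee_rot: [[1.0, -0.002, -0.003], [-0.002, -1.0, -0.0], [-0.003, 0.0, -1.0]]
wrist_force: [-0.7, 0.3, -0.4]
gripper_width: 0.0938
grip_force: 0.0
time: 2.93
tcp_pos: [0.5205, -0.0447, 0.0842]
ee_rot: [[1.0, -0.0, 0.001], [-0.0, -1.0, -0.0], [0.001, 0.0, -1.0]]
wrist_force: [-2.0, -0.6, 6.9]
gripper_width: 0.0593
grip_force: 20.0
```

View pics/side1.png

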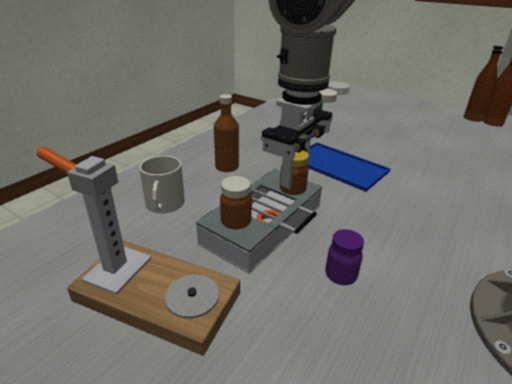

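Side view: the gripper holds the yellow jar (295,175), and the lid and the other jar are undisturbed. I carry it to the far tray spot.

```bash
python3 -m pendant '[{"x":0,"y":0,"z":-20,"wx":0,"wy":0,"wz":0,"gripper":50},{"x":0,"y":0,"z":-50,"wx":0,"wy":0,"wz":0,"gripper":50},{"x":2,"y":15,"z":-75,"wx":0,"wy":0,"wz":0,"gripper":50},{"x":8,"y":45,"z":-80,"wx":0,"wy":0,"wz":0,"gripper":50},{"x":14,"y":80,"z":-80,"wx":0,"wy":0,"wz":0,"gripper":50},{"x":22,"y":118,"z":-80,"wx":0,"wy":0,"wz":0,"gripper":50},{"x":30,"y":156,"z":-80,"wx":0,"wy":0,"wz":0,"gripper":50},{"x":38,"y":194,"z":-80,"wx":0,"wy":0,"wz":0,"gripper":50}]'
python3 -m pendant '[{"x":6,"y":30,"z":0,"wx":0,"wy":0,"wz":0,"gripper":50},{"x":10,"y":58,"z":0,"wx":0,"wy":0,"wz":0,"gripper":50},{"x":14,"y":75,"z":10,"wx":0,"wy":0,"wz":0,"gripper":50},{"x":14,"y":75,"z":40,"wx":0,"wy":0,"wz":0,"gripper":50},{"x":14,"y":75,"z":75,"wx":0,"wy":0,"wz":0,"gripper":50},{"x":14,"y":75,"z":100,"wx":0,"wy":0,"wz":0,"gripper":50},{"x":14,"y":75,"z":115,"wx":0,"wy":0,"wz":0,"gripper":50},{"x":14,"y":75,"z":120,"wx":0,"wy":0,"wz":0,"gripper":50}]'
python3 -m pendant '[{"x":0,"y":0,"z":5,"wx":0,"wy":0,"wz":0,"gripper":50},{"x":0,"y":0,"z":10,"wx":0,"wy":0,"wz":0,"gripper":50},{"x":0,"y":0,"z":13,"wx":0,"wy":0,"wz":0,"gripper":50},{"x":0,"y":0,"z":13,"wx":0,"wy":0,"wz":0,"gripper":50},{"x":0,"y":0,"z":13,"wx":0,"wy":0,"wz":0,"gripper":50}]'
```

```text
time: 3.7
tcp_pos: [0.558, -0.24, 0.1636]
ee_rot: [[1.0, 0.001, 0.0], [0.001, -1.0, -0.0], [0.0, 0.0, -1.0]]
wrist_force: [-0.1, 0.5, -2.6]
gripper_width: 0.0598
grip_force: 20.0
time: 4.37
tcp_pos: [0.5704, -0.3124, 0.0403]
ee_rot: [[1.0, 0.0, -0.004], [0.0, -1.0, 0.002], [-0.004, -0.002, -1.0]]
wrist_force: [0.5, 0.2, -3.0]
gripper_width: 0.0597
grip_force: 20.0
time: 4.78
tcp_pos: [0.5724, -0.3135, 0.0312]
ee_rot: [[1.0, 0.0, 0.001], [0.0, -1.0, -0.0], [0.001, 0.0, -1.0]]
wrist_force: [0.6, -0.5, -2.8]
gripper_width: 0.0595
grip_force: 20.0
```

```bash
python3 -m pendant '[{"x":0,"y":0,"z":1,"wx":0,"wy":0,"wz":0,"gripper":50},{"x":0,"y":0,"z":2,"wx":0,"wy":0,"wz":0,"gripper":50},{"x":0,"y":0,"z":2,"wx":0,"wy":0,"wz":0,"gripper":50},{"x":0,"y":0,"z":2,"wx":0,"wy":0,"wz":0,"gripper":50}]'
```

```text
time: 5.12
tcp_pos: [0.5727, -0.3135, 0.0302]
ee_rot: [[1.0, 0.0, 0.001], [0.0, -1.0, -0.001], [0.001, 0.001, -1.0]]
wrist_force: [-5.4, 2.2, 15.0]
gripper_width: 0.0598
grip_force: 20.0
```

```bash
python3 -m pendant '[{"x":0,"y":0,"z":-1,"wx":0,"wy":0,"wz":0,"gripper":100},{"x":0,"y":0,"z":-1,"wx":0,"wy":0,"wz":0,"gripper":100},{"x":0,"y":0,"z":-1,"wx":0,"wy":0,"wz":0,"gripper":100},{"x":0,"y":0,"z":-1,"wx":0,"wy":0,"wz":0,"gripper":100},{"x":0,"y":0,"z":-20,"wx":0,"wy":0,"wz":0,"gripper":100},{"x":0,"y":0,"z":-50,"wx":0,"wy":0,"wz":0,"gripper":100},{"x":0,"y":0,"z":-90,"wx":0,"wy":0,"wz":0,"gripper":100},{"x":0,"y":0,"z":-130,"wx":0,"wy":0,"wz":0,"gripper":100}]'
python3 -m pendant '[{"x":0,"y":-20,"z":-30,"wx":0,"wy":0,"wz":0,"gripper":100},{"x":-2,"y":-50,"z":-52,"wx":0,"wy":0,"wz":0,"gripper":100},{"x":-4,"y":-90,"z":-52,"wx":0,"wy":0,"wz":0,"gripper":100},{"x":-6,"y":-130,"z":-52,"wx":0,"wy":0,"wz":0,"gripper":100},{"x":-8,"y":-170,"z":-52,"wx":0,"wy":0,"wz":0,"gripper":100},{"x":-10,"y":-210,"z":-52,"wx":0,"wy":0,"wz":0,"gripper":100},{"x":-12,"y":-250,"z":-52,"wx":0,"wy":0,"wz":0,"gripper":100},{"x":-14,"y":-290,"z":-52,"wx":0,"wy":0,"wz":0,"gripper":100}]'
python3 -m pendant '[{"x":-3,"y":-40,"z":0,"wx":0,"wy":0,"wz":0,"gripper":100},{"x":-5,"y":-80,"z":0,"wx":0,"wy":0,"wz":0,"gripper":100},{"x":-8,"y":-120,"z":0,"wx":0,"wy":0,"wz":0,"gripper":100},{"x":-8,"y":-147,"z":0,"wx":0,"wy":0,"wz":0,"gripper":100},{"x":-8,"y":-147,"z":0,"wx":0,"wy":0,"wz":0,"gripper":100},{"x":-8,"y":-147,"z":0,"wx":0,"wy":0,"wz":0,"gripper":100}]'
python3 - <<'E'
from h import *
d=snap('side','side2'); 
E
```

```text
time: 5.78
tcp_pos: [0.5715, -0.313, 0.1592]
ee_rot: [[1.0, 0.0, -0.002], [0.0, -1.0, 0.001], [-0.002, -0.001, -1.0]]
wrist_force: [0.3, -0.6, 0.2]
gripper_width: 0.0942
grip_force: 0.0
time: 6.45
tcp_pos: [0.5577, -0.0216, 0.2107]
ee_rot: [[1.0, -0.0, 0.001], [-0.0, -1.0, -0.0], [0.001, 0.0, -1.0]]
wrist_force: [0.9, 0.6, 0.2]
gripper_width: 0.0938
grip_force: 0.0
time: 6.95
tcp_pos: [0.5498, 0.1254, 0.2105]
ee_rot: [[1.0, 0.003, -0.0], [0.003, -1.0, 0.0], [-0.0, -0.0, -1.0]]
wrist_force: [-0.1, -1.1, 0.2]
gripper_width: 0.094
grip_force: 0.0
```

View pics/side2.png

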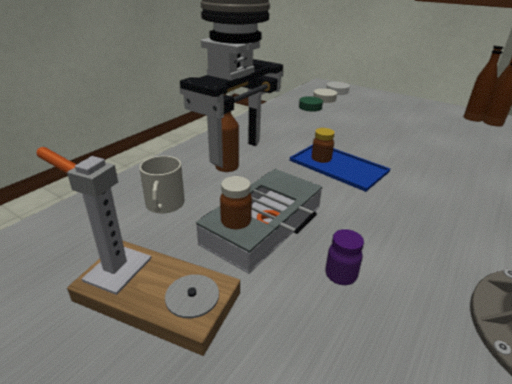

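Yellow stands upright on the tray (323,147). I descend on the white jar.

```bash
python3 -m pendant '[{"x":1,"y":1,"z":20,"wx":0,"wy":0,"wz":0,"gripper":100},{"x":1,"y":1,"z":50,"wx":0,"wy":0,"wz":0,"gripper":100},{"x":1,"y":1,"z":80,"wx":0,"wy":0,"wz":0,"gripper":100},{"x":1,"y":1,"z":105,"wx":0,"wy":0,"wz":0,"gripper":100},{"x":1,"y":1,"z":120,"wx":0,"wy":0,"wz":0,"gripper":100},{"x":1,"y":1,"z":127,"wx":0,"wy":0,"wz":0,"gripper":100},{"x":1,"y":1,"z":127,"wx":0,"wy":0,"wz":0,"gripper":100},{"x":1,"y":1,"z":127,"wx":0,"wy":0,"wz":0,"gripper":100}]'
python3 -m pendant '[{"x":0,"y":0,"z":0,"wx":0,"wy":0,"wz":0,"gripper":50},{"x":0,"y":0,"z":0,"wx":0,"wy":0,"wz":0,"gripper":50},{"x":0,"y":0,"z":0,"wx":0,"wy":0,"wz":0,"gripper":50},{"x":0,"y":0,"z":0,"wx":0,"wy":0,"wz":0,"gripper":50},{"x":0,"y":0,"z":0,"wx":0,"wy":0,"wz":0,"gripper":50},{"x":0,"y":0,"z":0,"wx":0,"wy":0,"wz":0,"gripper":50}]' 20
```

```text
time: 7.67
tcp_pos: [0.5515, 0.1219, 0.084]
ee_rot: [[1.0, -0.001, 0.0], [-0.001, -1.0, -0.0], [0.0, 0.0, -1.0]]
wrist_force: [-0.1, 0.4, 0.7]
gripper_width: 0.0938
grip_force: 0.0
time: 8.17
tcp_pos: [0.5512, 0.1227, 0.0838]
ee_rot: [[1.0, 0.0, 0.0], [0.0, -1.0, 0.0], [0.0, -0.0, -1.0]]
wrist_force: [0.1, -1.2, 2.9]
gripper_width: 0.0594
grip_force: 20.0
```

```bash
python3 -m pendant '[{"x":0,"y":0,"z":-20,"wx":0,"wy":0,"wz":0,"gripper":50},{"x":0,"y":0,"z":-50,"wx":0,"wy":0,"wz":0,"gripper":50},{"x":-4,"y":20,"z":-75,"wx":0,"wy":0,"wz":0,"gripper":50},{"x":-11,"y":50,"z":-80,"wx":0,"wy":0,"wz":0,"gripper":50},{"x":-18,"y":85,"z":-80,"wx":0,"wy":0,"wz":0,"gripper":50},{"x":-26,"y":123,"z":-80,"wx":0,"wy":0,"wz":0,"gripper":50},{"x":-34,"y":161,"z":-80,"wx":0,"wy":0,"wz":0,"gripper":50},{"x":-42,"y":199,"z":-80,"wx":0,"wy":0,"wz":0,"gripper":50}]'
python3 -m pendant '[{"x":-8,"y":38,"z":0,"wx":0,"wy":0,"wz":0,"gripper":50},{"x":-16,"y":76,"z":0,"wx":0,"wy":0,"wz":0,"gripper":50},{"x":-24,"y":114,"z":0,"wx":0,"wy":0,"wz":0,"gripper":50},{"x":-32,"y":152,"z":0,"wx":0,"wy":0,"wz":0,"gripper":50},{"x":-40,"y":188,"z":0,"wx":0,"wy":0,"wz":0,"gripper":50},{"x":-47,"y":215,"z":0,"wx":0,"wy":0,"wz":0,"gripper":50},{"x":-47,"y":223,"z":10,"wx":0,"wy":0,"wz":0,"gripper":50},{"x":-47,"y":223,"z":35,"wx":0,"wy":0,"wz":0,"gripper":50}]'
python3 -m pendant '[{"x":0,"y":0,"z":30,"wx":0,"wy":0,"wz":0,"gripper":50},{"x":0,"y":0,"z":60,"wx":0,"wy":0,"wz":0,"gripper":50},{"x":0,"y":0,"z":80,"wx":0,"wy":0,"wz":0,"gripper":50},{"x":0,"y":0,"z":90,"wx":0,"wy":0,"wz":0,"gripper":50},{"x":0,"y":0,"z":96,"wx":0,"wy":0,"wz":0,"gripper":50},{"x":0,"y":0,"z":98,"wx":0,"wy":0,"wz":0,"gripper":50},{"x":0,"y":0,"z":98,"wx":0,"wy":0,"wz":0,"gripper":50}]'
```

```text
time: 8.83
tcp_pos: [0.5083, -0.0779, 0.1636]
ee_rot: [[1.0, 0.0, 0.0], [0.0, -1.0, -0.0], [0.0, 0.0, -1.0]]
wrist_force: [0.4, -0.6, -1.6]
gripper_width: 0.0597
grip_force: 20.0
time: 9.5
tcp_pos: [0.4628, -0.303, 0.1304]
ee_rot: [[1.0, -0.004, 0.004], [-0.004, -1.0, -0.003], [0.004, 0.003, -1.0]]
wrist_force: [0.6, 0.0, -2.3]
gripper_width: 0.0596
grip_force: 20.0
time: 10.08
tcp_pos: [0.4626, -0.2994, 0.031]
ee_rot: [[1.0, 0.0, 0.001], [0.0, -1.0, -0.0], [0.001, 0.0, -1.0]]
wrist_force: [0.6, 0.6, -2.0]
gripper_width: 0.06
grip_force: 20.0
```

```bash
python3 -m pendant '[{"x":0,"y":0,"z":1,"wx":0,"wy":0,"wz":0,"gripper":50},{"x":0,"y":0,"z":1.5,"wx":0,"wy":0,"wz":0,"gripper":50},{"x":0,"y":0,"z":1.5,"wx":0,"wy":0,"wz":0,"gripper":50}]'
python3 -m pendant '[{"x":0,"y":0,"z":-1,"wx":0,"wy":0,"wz":0,"gripper":100},{"x":0,"y":0,"z":-1,"wx":0,"wy":0,"wz":0,"gripper":100},{"x":0,"y":0,"z":-1,"wx":0,"wy":0,"wz":0,"gripper":100},{"x":0,"y":0,"z":-1,"wx":0,"wy":0,"wz":0,"gripper":100},{"x":0,"y":0,"z":-20,"wx":0,"wy":0,"wz":0,"gripper":100},{"x":0,"y":0,"z":-50,"wx":0,"wy":0,"wz":0,"gripper":100},{"x":0,"y":0,"z":-90,"wx":0,"wy":0,"wz":0,"gripper":100},{"x":0,"y":0,"z":-130,"wx":0,"wy":0,"wz":0,"gripper":100}]'
python3 - <<'E'
from h import *
print(sense()['joints'].round(3))
d=snap('side','side3');d=snap('top','top3')
P=cloud(d).reshape(-1,3);im=d['image'];hsv=cv2.cvtColor(im,cv2.COLOR_RGB2HSV).reshape(-1,3)
def circ(m):
    q=P[m];print(len(q),q.mean(0).round(4),cv2.minAreaRect(q[:,:2].astype(np.float32)))
circ((abs(P[:,2]-.088)<.006)&(abs(P[:,1]+.31)<.06)&(P[:,0]>.52)&(P[:,0]<.62))
# bar: dark pixels
V=hsv[:,2]
circ((V<50)&(abs(P[:,2]-.055)<.008)&(P[:,0]>.42)&(P[:,0]<.46)&(P[:,1]>0)&(P[:,1]<.09))
circ((abs(P[:,2]-.0575)<.005)&(P[:,0]>.46)&(P[:,0]<.63)&(P[:,1]>-.12)&(P[:,1]<.2))
E
```

```text
time: 10.33
tcp_pos: [0.4627, -0.2997, 0.0298]
ee_rot: [[1.0, 0.0, 0.001], [0.0, -1.0, -0.001], [0.001, 0.001, -1.0]]
wrist_force: [-0.7, 0.3, 0.7]
gripper_width: 0.0598
grip_force: 20.0
time: 11.0
tcp_pos: [0.4614, -0.2989, 0.16]
ee_rot: [[1.0, 0.0, -0.002], [0.0, -1.0, 0.001], [-0.002, -0.001, -1.0]]
wrist_force: [-0.6, -0.4, 0.5]
gripper_width: 0.0938
grip_force: 0.0
[ 0.575  0.287 -0.139  1.933  0.049  0.927 -1.158]
505 [ 0.5726 -0.3115  0.0898] ((0.5730887651443481, -0.3118016719818115), (0.051695212721824646, 0.05166295915842056), 34.819175720214844)
140 [0.4431 0.0419 0.0587] ((0.4431357979774475, 0.04240056872367859), (0.0762212797999382, 0.00646775308996439), 88.61431121826172)
5650 [0.5414 0.0393 0.0584] ((0.5365012288093567, 0.039567649364471436), (0.2699732780456543, 0.15269199013710022), 87.6142807006836)
```

View pics/side3.png

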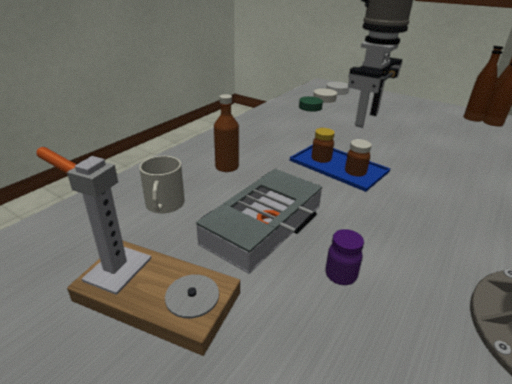

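Both jars stand on the tray: yellow (323,147), white (358,160); the lid is shut. Bar at (0.443, 0.042). I turn the gripper about 88° and go above the bar.

```bash
python3 -m pendant '[{"x":-1,"y":-20,"z":-5,"wx":0,"wy":0,"wz":-7,"gripper":30},{"x":-3,"y":-45,"z":-10,"wx":0,"wy":0,"wz":-14,"gripper":30},{"x":-5,"y":-75,"z":-10,"wx":0,"wy":0,"wz":-21,"gripper":30},{"x":-7,"y":-105,"z":-10,"wx":0,"wy":0,"wz":-28,"gripper":30},{"x":-9,"y":-135,"z":-10,"wx":0,"wy":0,"wz":-35,"gripper":30},{"x":-11,"y":-165,"z":-10,"wx":0,"wy":0,"wz":-42,"gripper":30},{"x":-12,"y":-195,"z":-10,"wx":0,"wy":0,"wz":-48,"gripper":30},{"x":-12,"y":-195,"z":-10,"wx":0,"wy":0,"wz":-48,"gripper":30}]'
python3 - <<'E'
from h import *
s=sense();R=s['ee_rot'];p=s['tcp_pos'];print(p.round(4),R.round(3).tolist(),s['joints'].round(2))
print(R.T@(np.array([.442,.042,.150])-p)*1000, np.degrees(np.arctan2(R[1,0],R[0,0])))
E
```

```text
time: 11.77
tcp_pos: [0.4499, -0.0994, 0.1691]
ee_rot: [[0.66, 0.751, 0.0], [0.751, -0.66, 0.001], [0.001, -0.0, -1.0]]
wrist_force: [0.6, 0.2, -0.3]
gripper_width: 0.044
grip_force: 0.0
[ 0.4499 -0.0994  0.1691] [[0.66, 0.751, 0.0], [0.751, -0.66, 0.001], [0.001, -0.0, -1.0]] [ 0.44  0.15 -0.39  2.1   0.07  0.91 -0.71]
[100.98642717 -99.19865099  19.22865085] 48.714133352429435
```

```bash
python3 -m pendant '[{"x":17,"y":-16,"z":0,"wx":0,"wy":0,"wz":-7,"gripper":30},{"x":35,"y":-33,"z":0,"wx":0,"wy":0,"wz":-14,"gripper":30},{"x":55,"y":-53,"z":5,"wx":0,"wy":0,"wz":-21,"gripper":30},{"x":75,"y":-73,"z":10,"wx":0,"wy":0,"wz":-28,"gripper":30},{"x":90,"y":-88,"z":15,"wx":0,"wy":0,"wz":-34,"gripper":30},{"x":101,"y":-99,"z":19,"wx":0,"wy":0,"wz":-39,"gripper":30},{"x":101,"y":-99,"z":19,"wx":0,"wy":0,"wz":-39,"gripper":30},{"x":101,"y":-99,"z":19,"wx":0,"wy":0,"wz":-39,"gripper":30}]'
python3 -m pendant '[{"x":0,"y":0,"z":0,"wx":0,"wy":0,"wz":0,"gripper":30},{"x":0,"y":0,"z":0,"wx":0,"wy":0,"wz":0,"gripper":30}]'
python3 - <<'E'
from h import *
s=sense();R=s['ee_rot'];p=s['tcp_pos'];print(p.round(4),R.round(4).tolist(),s['joints'].round(2))
print(R.T@(np.array([.442,.042,.043])-p)*1000, np.degrees(np.arctan2(R[1,0],R[0,0])))
d=snap('side','side4');
cv2.imwrite('pics/side4c.png',cv2.resize(d['image'][80:280,180:440,::-1],(780,600)))
E
```

```text
time: 12.43
tcp_pos: [0.4439, 0.0372, 0.1498]
ee_rot: [[0.053, 0.999, -0.001], [0.999, -0.053, 0.0], [0.0, -0.001, -1.0]]
wrist_force: [-0.3, -0.4, 0.7]
gripper_width: 0.0283
grip_force: 0.0
time: 12.6
tcp_pos: [0.4442, 0.036, 0.1501]
ee_rot: [[0.055, 0.998, 0.0], [0.998, -0.055, -0.0], [-0.0, 0.0, -1.0]]
wrist_force: [-0.4, 0.6, -0.5]
gripper_width: 0.0281
grip_force: 0.0
[0.4442 0.036  0.1501] [[0.0553, 0.9985, 0.0001], [0.9985, -0.0553, -0.0002], [-0.0001, 0.0001, -1.0]] [ 0.3   0.17 -0.57  2.14  0.12  0.87 -0.4 ]
[  5.90575121  -2.58839714 107.08323649] 86.82986686567948
```

View pics/side4c.png

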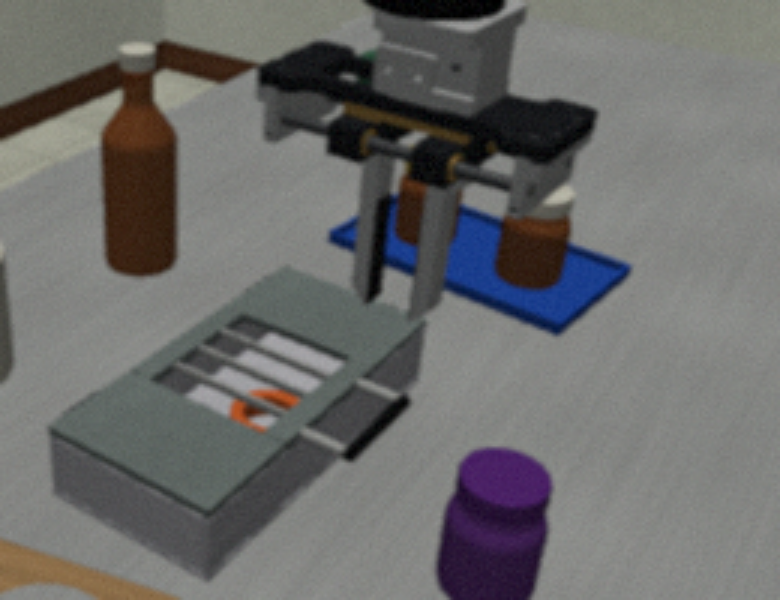

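```bash
python3 -m pendant '[{"x":6,"y":-2,"z":10,"wx":0,"wy":0,"wz":-0.9,"gripper":30},{"x":6,"y":-2,"z":40,"wx":0,"wy":0,"wz":-0.9,"gripper":30},{"x":6,"y":-2,"z":65,"wx":0,"wy":0,"wz":-0.9,"gripper":30},{"x":6,"y":-2,"z":80,"wx":0,"wy":0,"wz":-0.9,"gripper":30},{"x":6,"y":-2,"z":95,"wx":0,"wy":0,"wz":-0.9,"gripper":30},{"x":6,"y":-2,"z":107,"wx":0,"wy":0,"wz":-0.9,"gripper":30},{"x":6,"y":-2,"z":107,"wx":0,"wy":0,"wz":-0.9,"gripper":30}]'
python3 -m pendant '[{"x":0,"y":0,"z":0,"wx":0,"wy":0,"wz":0,"gripper":3},{"x":0,"y":0,"z":0,"wx":0,"wy":0,"wz":0,"gripper":3},{"x":0,"y":0,"z":0,"wx":0,"wy":0,"wz":0,"gripper":3},{"x":0,"y":0,"z":0,"wx":0,"wy":0,"wz":0,"gripper":3}]' 10
```

```text
time: 13.23
tcp_pos: [0.4408, 0.0431, 0.0406]
ee_rot: [[0.036, 0.999, -0.003], [0.999, -0.036, 0.0], [0.0, -0.003, -1.0]]
wrist_force: [-0.5, 0.6, -0.4]
gripper_width: 0.0287
grip_force: 0.0
time: 13.57
tcp_pos: [0.4427, 0.0431, 0.0437]
ee_rot: [[0.037, 0.999, 0.001], [0.999, -0.037, 0.0], [0.0, 0.001, -1.0]]
wrist_force: [-1.2, 0.5, 1.8]
gripper_width: 0.0097
grip_force: 10.0
```

```bash
python3 -m pendant '[{"x":0,"y":1.3,"z":-17,"wx":0,"wy":0,"wz":0,"gripper":3},{"x":0,"y":4.4,"z":-34,"wx":0,"wy":0,"wz":0,"gripper":3},{"x":0,"y":9.3,"z":-51,"wx":0,"wy":0,"wz":0,"gripper":3},{"x":0,"y":16,"z":-67,"wx":0,"wy":0,"wz":0,"gripper":3},{"x":0,"y":24,"z":-82,"wx":0,"wy":0,"wz":0,"gripper":3},{"x":0,"y":34,"z":-96,"wx":0,"wy":0,"wz":0,"gripper":3},{"x":0,"y":45,"z":-109.5,"wx":0,"wy":0,"wz":0,"gripper":3},{"x":0,"y":57.5,"z":-121.5,"wx":0,"wy":0,"wz":0,"gripper":3}]'
python3 - <<'E'
from h import *
d=snap('side','side5')
cv2.imwrite('pics/side5c.png',cv2.resize(d['image'][40:240,180:440,::-1],(780,600)))
E
```

```text
time: 14.23
tcp_pos: [0.5002, 0.0407, 0.166]
ee_rot: [[0.037, 0.999, 0.001], [0.999, -0.037, -0.0], [-0.0, 0.001, -1.0]]
wrist_force: [1.7, 0.3, -4.0]
gripper_width: 0.0094
grip_force: 10.0
```

View pics/side5c.png

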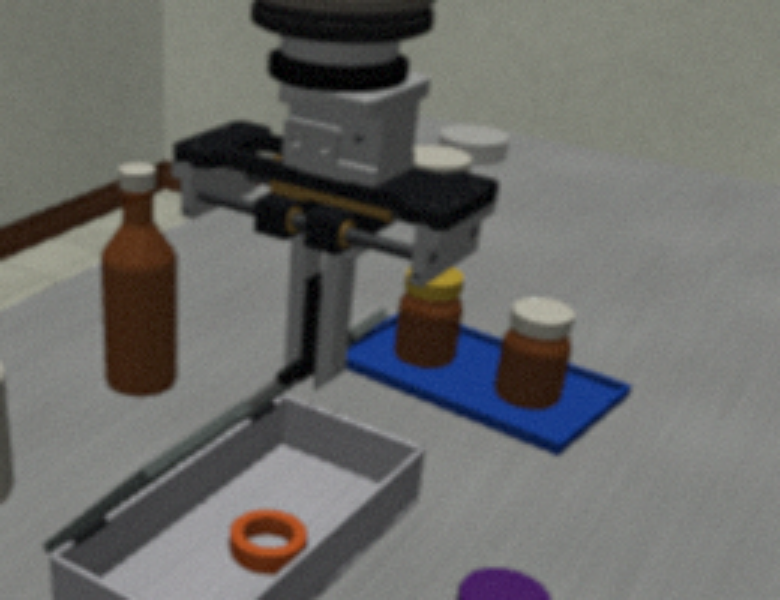

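The lid follows the bar and the ring at (268,540) lies open in the box. I continue the arc.

```bash
python3 -m pendant '[{"x":0,"y":13.7,"z":-10.5,"wx":0,"wy":0,"wz":0,"gripper":3},{"x":0,"y":28.4,"z":-19.6,"wx":0,"wy":0,"wz":0,"gripper":3},{"x":0,"y":44,"z":-27,"wx":0,"wy":0,"wz":0,"gripper":3},{"x":0,"y":60,"z":-33,"wx":0,"wy":0,"wz":0,"gripper":3},{"x":0,"y":77,"z":-37,"wx":0,"wy":0,"wz":0,"gripper":3},{"x":0,"y":94,"z":-39,"wx":0,"wy":0,"wz":0,"gripper":3},{"x":0,"y":111.5,"z":-39.7,"wx":0,"wy":0,"wz":0,"gripper":3},{"x":0,"y":128.5,"z":-38.4,"wx":0,"wy":0,"wz":0,"gripper":3}]'
python3 -m pendant '[{"x":0,"y":8.6,"z":1.4,"wx":0,"wy":0,"wz":0,"gripper":3},{"x":0,"y":17,"z":3,"wx":0,"wy":0,"wz":0,"gripper":3},{"x":0,"y":25.4,"z":5.3,"wx":0,"wy":0,"wz":0,"gripper":3},{"x":0,"y":28,"z":6,"wx":0,"wy":0,"wz":0,"gripper":3},{"x":0,"y":28,"z":6,"wx":0,"wy":0,"wz":0,"gripper":3}]'
```

```text
time: 14.95
tcp_pos: [0.6293, 0.0357, 0.2038]
ee_rot: [[0.037, 0.999, 0.001], [0.999, -0.037, -0.0], [-0.0, 0.001, -1.0]]
wrist_force: [-0.3, -1.2, 1.3]
gripper_width: 0.0095
grip_force: 10.0
time: 15.37
tcp_pos: [0.6567, 0.0348, 0.1969]
ee_rot: [[0.037, 0.999, 0.0], [0.999, -0.037, -0.0], [-0.0, 0.0, -1.0]]
wrist_force: [1.4, -5.3, 5.0]
gripper_width: 0.0093
grip_force: 10.0
```

```bash
python3 -m pendant '[{"x":0,"y":0,"z":0,"wx":0,"wy":0,"wz":0,"gripper":35},{"x":0,"y":0,"z":0,"wx":0,"wy":0,"wz":0,"gripper":35},{"x":0,"y":0,"z":0,"wx":0,"wy":0,"wz":0,"gripper":35},{"x":0,"y":1,"z":-15,"wx":0,"wy":0,"wz":0,"gripper":35},{"x":0,"y":1,"z":-35,"wx":0,"wy":0,"wz":0,"gripper":35},{"x":0,"y":1,"z":-60,"wx":0,"wy":0,"wz":0,"gripper":35},{"x":0,"y":-10,"z":-80,"wx":0,"wy":0,"wz":0,"gripper":35},{"x":0,"y":-40,"z":-80,"wx":0,"wy":0,"wz":0,"gripper":35}]'
python3 -m pendant '[{"x":0,"y":-35,"z":0,"wx":0,"wy":0,"wz":7,"gripper":100},{"x":0,"y":-70,"z":0,"wx":0,"wy":0,"wz":14,"gripper":100},{"x":0,"y":-110,"z":0,"wx":0,"wy":0,"wz":21,"gripper":100},{"x":0,"y":-150,"z":0,"wx":0,"wy":0,"wz":28,"gripper":100},{"x":0,"y":-180,"z":0,"wx":0,"wy":0,"wz":35,"gripper":100},{"x":0,"y":-180,"z":0,"wx":0,"wy":0,"wz":42,"gripper":100},{"x":0,"y":-180,"z":0,"wx":0,"wy":0,"wz":49,"gripper":100},{"x":0,"y":-180,"z":0,"wx":0,"wy":0,"wz":49,"gripper":100}]'
python3 - <<'E'
from h import *
for n in('top','side'):
    d=snap(n,n+'6')
    P=cloud(d).reshape(-1,3);im=d['image'];H,S,V=cv2.cvtColor(im,cv2.COLOR_RGB2HSV).reshape(-1,3).T.astype(int)
    m=(H<14)&(S>170)&(V>120)&(abs(P[:,0]-.53)<.05)&(abs(P[:,1]-.035)<.05)&(P[:,2]>.015)&(P[:,2]<.028)
    q=P[m];print(n,len(q),q.mean(0).round(4),cv2.minAreaRect(q[:,:2].astype(np.float32)) if len(q)>4 else '')
    m=(P[:,2]>.09)&(P[:,2]<.25)&(P[:,1]>-.1)&(P[:,1]<.19)&(P[:,0]>.58)&(P[:,0]<.7)
    q=P[m]; print('lid',len(q),q[q[:,2]<.17][:,[0,2]].mean(0) if len(q) else '')
E
cd pics; python3 -c "
import cv2,numpy as np
a=cv2.imread('top6.png');b=cv2.imread('side6.png');cv2.imwrite('both6.png',cv2.resize(np.hstack([a,b]),(800,300)))"
```

```text
time: 16.03
tcp_pos: [0.6188, 0.0374, 0.2802]
ee_rot: [[0.037, 0.999, 0.005], [0.999, -0.037, 0.002], [0.002, 0.005, -1.0]]
wrist_force: [-0.2, 0.1, -0.5]
gripper_width: 0.0327
grip_force: 0.0
time: 16.7
tcp_pos: [0.4358, 0.0435, 0.2773]
ee_rot: [[0.782, 0.623, 0.001], [0.623, -0.782, -0.0], [0.0, 0.001, -1.0]]
wrist_force: [0.4, -0.5, -0.2]
gripper_width: 0.0827
grip_force: 0.0
top 0 [nan nan nan] 
lid 1069 [0.63373369 0.13710365]
side 155 [0.528  0.0385 0.021 ] ((0.528465211391449, 0.03724006190896034), (0.05085057020187378, 0.04898606613278389), 29.379270553588867)
lid 3442 [0.63614081 0.13275008]<stdin>:6: RuntimeWarning: Mean of empty slice.
  ret = um.true_divide(
```

View pics/both6.png

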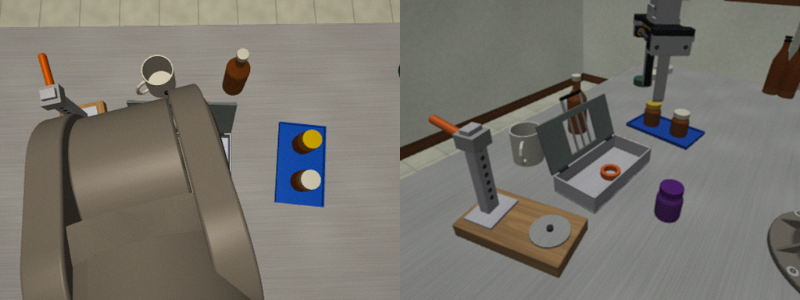

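Lid stands open (~1.88 rad); both jars are on the tray; ring at (610,172) in the right half. I refine the ring centre by ray casting from both views.

```bash
python3 - <<'E'
from h import *
def ray(d,u,v,z):
    f=192/np.tan(np.radians(d['fovy'])/2);r=d['attitude']@np.array([(u-d['cx'])/f,-(v-d['cy'])/f,-1]);e=d['eye'];return e+r*(z-e[2])/r[2]
d=ld('side6');im=d['image'];H,S,V=[x.astype(int) for x in cv2.split(cv2.cvtColor(im,cv2.COLOR_RGB2HSV))]
m=((H<14)&(S>150)).astype(np.uint8);m[:180]=0;m[:,:200]=0
ys,xs=np.nonzero(m);print(xs.min(),xs.max(),ys.min(),ys.max())
pts=np.array([ray(d,x,y,.022)[:2] for x,y in zip(xs,ys)],np.float32);print('side proj top',cv2.minAreaRect(pts),cv2.minEnclosingCircle(pts))
# hole centre: the inner ellipse of top face
cs,h=cv2.findContours(cv2.resize(m,None,fx=4,fy=4),cv2.RETR_CCOMP,cv2.CHAIN_APPROX_NONE)
for c,hh in zip(cs,h[0]):
    if hh[3]>=0 and len(c)>20: print('hole',cv2.minAreaRect(np.array([ray(d,*(p[0]/4-.4),.022)[:2] for p in c],np.float32)))
d=ld('top0');im=d['image'];H,S,V=[x.astype(int) for x in cv2.split(cv2.cvtColor(im,cv2.COLOR_RGB2HSV))]
m=(H<14)&(S>150)&(V>140);ys,xs=np.nonzero(m);k=(abs(xs-237)<25)&(abs(ys-206)<25)
pts=np.array([ray(d,x,y,.022)[:2] for x,y in zip(xs[k],ys[k])],np.float32);print('top',cv2.minEnclosingCircle(pts),cv2.minAreaRect(pts))
print('top read',ray(d,237.1,206.1,.022))
s=sense();print(s['tcp_pos'],np.degrees(np.arctan2(s['ee_rot'][1,0],s['ee_rot'][0,0])))
E
```

```text
257 281 211 230
side proj top ((0.5230656266212463, 0.04554234445095062), (0.05109007656574249, 0.06578058749437332), 34.096370697021484) ((0.5239496827125549, 0.044925838708877563), 0.034120287746191025)
hole ((0.5252367854118347, 0.04427187889814377), (0.030605465173721313, 0.021585317328572273), 36.179718017578125)
top ((0.5313177108764648, 0.032356876879930496), 0.027038950473070145) ((0.53168785572052, 0.032162681221961975), (0.05129196122288704, 0.052681125700473785), 44.4843635559082)
top read [0.52958957 0.03141968 0.022     ]
[0.43623876 0.04345857 0.27696592] 39.177481477934045
```

```bash
python3 -m pendant '[{"x":0,"y":0,"z":20,"wx":0,"wy":0,"wz":7,"gripper":100},{"x":0,"y":0,"z":50,"wx":0,"wy":0,"wz":14,"gripper":100},{"x":10,"y":9,"z":80,"wx":0,"wy":0,"wz":21,"gripper":100},{"x":30,"y":28,"z":100,"wx":0,"wy":0,"wz":28,"gripper":100},{"x":50,"y":48,"z":120,"wx":0,"wy":0,"wz":35,"gripper":100},{"x":68,"y":64,"z":140,"wx":0,"wy":0,"wz":39,"gripper":100},{"x":68,"y":64,"z":157,"wx":0,"wy":0,"wz":39,"gripper":100},{"x":68,"y":64,"z":157,"wx":0,"wy":0,"wz":39,"gripper":100}]'
python3 -m pendant '[{"x":0,"y":0,"z":0,"wx":0,"wy":0,"wz":0,"gripper":100},{"x":0,"y":0,"z":0,"wx":0,"wy":0,"wz":0,"gripper":100}]'
```

```text
time: 17.47
tcp_pos: [0.5283, 0.0363, 0.1161]
ee_rot: [[1.0, 0.003, -0.006], [0.003, -1.0, 0.001], [-0.006, -0.001, -1.0]]
wrist_force: [-0.5, 0.5, -0.9]
gripper_width: 0.0941
grip_force: 0.0
time: 17.63
tcp_pos: [0.5294, 0.0364, 0.1207]
ee_rot: [[1.0, 0.001, 0.0], [0.001, -1.0, 0.0], [0.0, -0.0, -1.0]]
wrist_force: [0.3, -0.3, 0.3]
gripper_width: 0.0943
grip_force: 0.0
```

```bash
python3 -m pendant '[{"x":0,"y":0,"z":20,"wx":0,"wy":0,"wz":0,"gripper":100},{"x":0,"y":0,"z":50,"wx":0,"wy":0,"wz":0,"gripper":100},{"x":0,"y":0,"z":75,"wx":0,"wy":0,"wz":0,"gripper":100},{"x":0,"y":0,"z":90,"wx":0,"wy":0,"wz":0,"gripper":100},{"x":0,"y":0,"z":98,"wx":0,"wy":0,"wz":0,"gripper":100},{"x":0,"y":0,"z":103,"wx":0,"wy":0,"wz":0,"gripper":100},{"x":0,"y":0,"z":105,"wx":0,"wy":0,"wz":0,"gripper":100},{"x":0,"y":0,"z":105,"wx":0,"wy":0,"wz":0,"gripper":100}]'
python3 -m pendant '[{"x":0,"y":0,"z":0,"wx":0,"wy":0,"wz":0,"gripper":45},{"x":0,"y":0,"z":0,"wx":0,"wy":0,"wz":0,"gripper":45},{"x":0,"y":0,"z":0,"wx":0,"wy":0,"wz":0,"gripper":45},{"x":0,"y":0,"z":0,"wx":0,"wy":0,"wz":0,"gripper":45},{"x":0,"y":0,"z":0,"wx":0,"wy":0,"wz":0,"gripper":45},{"x":0,"y":0,"z":0,"wx":0,"wy":0,"wz":0,"gripper":45}]' 15
```

```text
time: 18.3
tcp_pos: [0.5301, 0.0363, 0.0158]
ee_rot: [[1.0, -0.001, 0.001], [-0.001, -1.0, 0.0], [0.001, -0.0, -1.0]]
wrist_force: [0.5, 0.9, -0.0]
gripper_width: 0.0941
grip_force: 0.0
time: 18.8
tcp_pos: [0.5296, 0.0361, 0.015]
ee_rot: [[1.0, -0.002, 0.0], [-0.002, -1.0, -0.0], [0.0, 0.0, -1.0]]
wrist_force: [0.3, -0.5, 1.2]
gripper_width: 0.0576
grip_force: 0.3
```

```bash
python3 -m pendant '[{"x":0,"y":0,"z":0,"wx":0,"wy":0,"wz":0,"gripper":45},{"x":0,"y":0,"z":0,"wx":0,"wy":0,"wz":0,"gripper":45},{"x":0,"y":0,"z":0,"wx":0,"wy":0,"wz":0,"gripper":45},{"x":0,"y":0,"z":-20,"wx":0,"wy":0,"wz":0,"gripper":45},{"x":0,"y":0,"z":-50,"wx":0,"wy":0,"wz":0,"gripper":45},{"x":0,"y":0,"z":-85,"wx":0,"wy":0,"wz":0,"gripper":45},{"x":0,"y":0,"z":-110,"wx":0,"wy":0,"wz":0,"gripper":45},{"x":0,"y":0,"z":-110,"wx":0,"wy":0,"wz":0,"gripper":45}]'
python3 - <<'E'
from h import *
d=snap('side','side7');P=cloud(d);print(sense()['tcp_pos'])
H,S,V=[x.astype(int) for x in cv2.split(cv2.cvtColor(d['image'],cv2.COLOR_RGB2HSV))]
m=(H<14)&(S>150)&(P[...,0]>.4)&(P[...,0]<.62)&(P[...,1]>-.1)&(P[...,1]<.15);q=P[m];print(len(q),q.mean(0),q.min(0),q.max(0))
cv2.imwrite('pics/side7c.png',cv2.resize(d['image'][40:240,180:440,::-1],(780,600)))
E
```

```text
time: 19.47
tcp_pos: [0.5319, 0.0367, 0.1296]
ee_rot: [[1.0, -0.002, 0.006], [-0.002, -1.0, 0.0], [0.006, -0.0, -1.0]]
wrist_force: [0.5, 0.8, 0.1]
gripper_width: 0.0567
grip_force: 15.0
[0.53101821 0.03632321 0.12726549]
298 [0.52198907 0.03808494 0.13568517] [ 0.49352099 -0.09157382  0.04409214] [0.59753561 0.07512783 0.31750717]
```

View pics/side7c.png

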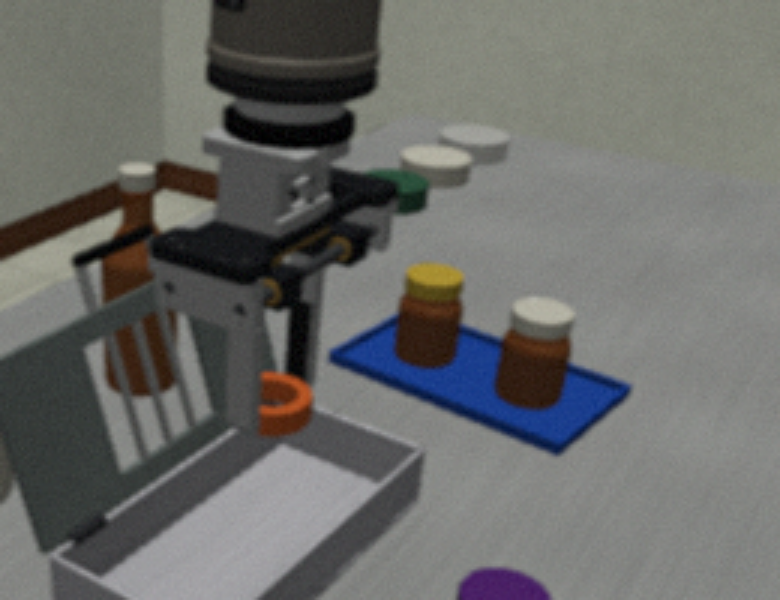

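```bash
python3 - <<'E'
from h import *
d=ld('side7');P=cloud(d)
H,S,V=[x.astype(int) for x in cv2.split(cv2.cvtColor(d['image'],cv2.COLOR_RGB2HSV))]
m=((H<14)&(S>150)&(P[...,0]>.4)&(P[...,0]<.62)&(P[...,1]>0)&(P[...,1]<.075)&(P[...,2]>.1)&(P[...,2]<.145))
q=P[m];print(len(q),np.percentile(q,[1,5,50,95,99],axis=0).round(4))
# fit circle r=.028 to outer side-face points (z below top face)
from scipy.optimize import least_squares
o=q[(q[:,2]<np.percentile(q[:,2],97)-.006)]
r=least_squares(lambda c:np.hypot(o[:,0]-c[0],o[:,1]-c[1])-.028,[.53,.036],loss='soft_l1',f_scale=.001);print(len(o),r.x,np.abs(r.fun).mean())
E
```

```text
284 [[0.5045 0.0098 0.1194]
 [0.5052 0.0158 0.1206]
 [0.5189 0.0382 0.1322]
 [0.5437 0.0621 0.1364]
 [0.5459 0.0634 0.1368]]
123 [0.53714781 0.04689816] 0.0025179714005335646
```

```bash
python3 -m pendant '[{"x":-1,"y":-15,"z":0,"wx":0,"wy":0,"wz":0,"gripper":45},{"x":-4,"y":-45,"z":0,"wx":0,"wy":0,"wz":0,"gripper":45},{"x":-7,"y":-83,"z":0,"wx":0,"wy":0,"wz":0,"gripper":45},{"x":-10,"y":-120,"z":0,"wx":0,"wy":0,"wz":0,"gripper":45},{"x":-13,"y":-158,"z":0,"wx":0,"wy":0,"wz":0,"gripper":45},{"x":-16,"y":-195,"z":0,"wx":0,"wy":0,"wz":0,"gripper":45},{"x":-19,"y":-230,"z":0,"wx":0,"wy":0,"wz":0,"gripper":45},{"x":-21,"y":-250,"z":0,"wx":0,"wy":0,"wz":0,"gripper":45}]'
python3 -m pendant '[{"x":0,"y":-9,"z":0,"wx":0,"wy":0,"wz":0,"gripper":45},{"x":0,"y":-9,"z":20,"wx":0,"wy":0,"wz":0,"gripper":45},{"x":0,"y":-9,"z":40,"wx":0,"wy":0,"wz":0,"gripper":45},{"x":0,"y":-9,"z":55,"wx":0,"wy":0,"wz":0,"gripper":45},{"x":0,"y":-9,"z":55,"wx":0,"wy":0,"wz":0,"gripper":45},{"x":0,"y":-9,"z":55,"wx":0,"wy":0,"wz":0,"gripper":45}]'
python3 - <<'E'
from h import *
d=snap('side','side8')
cv2.imwrite('pics/side8c.png',cv2.resize(d['image'][180:360,60:300,::-1],(800,600)))
E
```

```text
time: 20.18
tcp_pos: [0.5072, 0.2903, 0.1238]
ee_rot: [[1.0, 0.002, -0.001], [0.002, -1.0, 0.001], [-0.001, -0.001, -1.0]]
wrist_force: [-0.3, -0.7, -1.3]
gripper_width: 0.0564
grip_force: 15.0
time: 20.68
tcp_pos: [0.5085, 0.2942, 0.0689]
ee_rot: [[1.0, -0.002, -0.002], [-0.002, -1.0, -0.001], [-0.002, 0.001, -1.0]]
wrist_force: [0.2, -0.5, -0.3]
gripper_width: 0.0565
grip_force: 15.0
```

View pics/side8c.png

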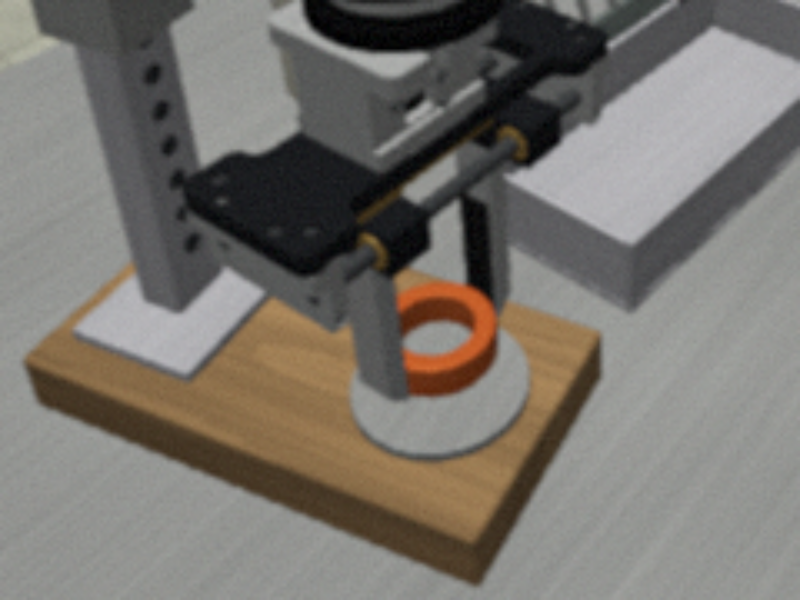

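The ring is held level above the plate, over the stub (445,340). I lower and release it.

```bash
python3 -m pendant '[{"x":0,"y":0,"z":6,"wx":0,"wy":0,"wz":0,"gripper":45},{"x":0,"y":0,"z":12,"wx":0,"wy":0,"wz":0,"gripper":45},{"x":0,"y":0,"z":17,"wx":0,"wy":0,"wz":0,"gripper":45},{"x":0,"y":0,"z":19,"wx":0,"wy":0,"wz":0,"gripper":45},{"x":0,"y":0,"z":19,"wx":0,"wy":0,"wz":0,"gripper":45},{"x":0,"y":0,"z":19,"wx":0,"wy":0,"wz":0,"gripper":45}]'
```

```text
time: 21.23
tcp_pos: [0.5089, 0.2952, 0.0508]
ee_rot: [[1.0, -0.002, -0.0], [-0.002, -1.0, -0.0], [-0.0, 0.0, -1.0]]
wrist_force: [0.3, 0.2, 0.8]
gripper_width: 0.0562
grip_force: 15.0
```

```bash
python3 -m pendant '[{"x":0,"y":0,"z":0,"wx":0,"wy":0,"wz":0,"gripper":85},{"x":0,"y":0,"z":0,"wx":0,"wy":0,"wz":0,"gripper":85},{"x":0,"y":0,"z":0,"wx":0,"wy":0,"wz":0,"gripper":85},{"x":0,"y":0,"z":-10,"wx":0,"wy":0,"wz":0,"gripper":85},{"x":0,"y":0,"z":-35,"wx":0,"wy":0,"wz":0,"gripper":85},{"x":0,"y":0,"z":-70,"wx":0,"wy":0,"wz":0,"gripper":85},{"x":0,"y":0,"z":-110,"wx":0,"wy":0,"wz":0,"gripper":85},{"x":0,"y":0,"z":-150,"wx":0,"wy":0,"wz":0,"gripper":85}]'
python3 -m pendant '[{"x":0,"y":10,"z":-40,"wx":0,"wy":0,"wz":0,"gripper":30},{"x":0,"y":30,"z":-75,"wx":0,"wy":0,"wz":0,"gripper":30},{"x":5,"y":65,"z":-80,"wx":0,"wy":0,"wz":-7,"gripper":30},{"x":10,"y":100,"z":-80,"wx":0,"wy":0,"wz":-14,"gripper":30},{"x":15,"y":135,"z":-80,"wx":0,"wy":0,"wz":-21,"gripper":30},{"x":20,"y":170,"z":-80,"wx":0,"wy":0,"wz":-28,"gripper":30},{"x":25,"y":205,"z":-80,"wx":0,"wy":0,"wz":-35,"gripper":30},{"x":30,"y":240,"z":-80,"wx":0,"wy":0,"wz":-42,"gripper":30}]'
python3 - <<'E'
from h import *
d=snap('side','side9');s=sense();R=s['ee_rot'];p=s['tcp_pos'];print(p,np.degrees(np.arctan2(R[1,0],R[0,0])),R.T@(np.array([.6646,.0349,.275])-p)*1000)
cv2.imwrite('pics/side9c.png',cv2.resize(d['image'][40:340,60:460,::-1],(800,600)))
P=cloud(d);H,S,V=[x.astype(int) for x in cv2.split(cv2.cvtColor(d['image'],cv2.COLOR_RGB2HSV))]
m=(H<14)&(S>150)&(P[...,0]>.44)&(P[...,0]<.58)&(P[...,1]>.24)&(P[...,1]<.35)&(P[...,2]<.08)&(P[...,2]>.054);q=P[m];print(len(q),cv2.minAreaRect(q[:,:2].astype(np.float32)),np.percentile(q[:,2],[5,50,95]))
m=(V<60)&(P[...,2]>.17)&(P[...,2]<.24)&(P[...,0]>.6)&(P[...,0]<.72)&(P[...,1]>-.02)&(P[...,1]<.1);q=P[m];print('bar',len(q),q.mean(0))
E
```

```text
time: 21.9
tcp_pos: [0.5083, 0.2952, 0.2031]
ee_rot: [[1.0, -0.001, -0.001], [-0.001, -1.0, 0.0], [-0.001, -0.0, -1.0]]
wrist_force: [0.7, 0.8, 0.7]
gripper_width: 0.0796
grip_force: 0.0
time: 22.57
tcp_pos: [0.5377, 0.0593, 0.282]
ee_rot: [[0.789, 0.615, 0.001], [0.615, -0.789, 0.0], [0.001, 0.001, -1.0]]
wrist_force: [1.4, -0.4, -0.5]
gripper_width: 0.0303
grip_force: 0.0
[0.53881063 0.0516375  0.28153652] 38.449342079156445 [88.11295569 91.31171142  6.64184366]
493 ((0.5094473958015442, 0.2972930073738098), (0.05269268900156021, 0.05475344508886337), 55.40773010253906) [0.05490436 0.05714325 0.05847881]
bar 141 [0.65894318 0.03727506 0.20314558]
```

View pics/side9c.png

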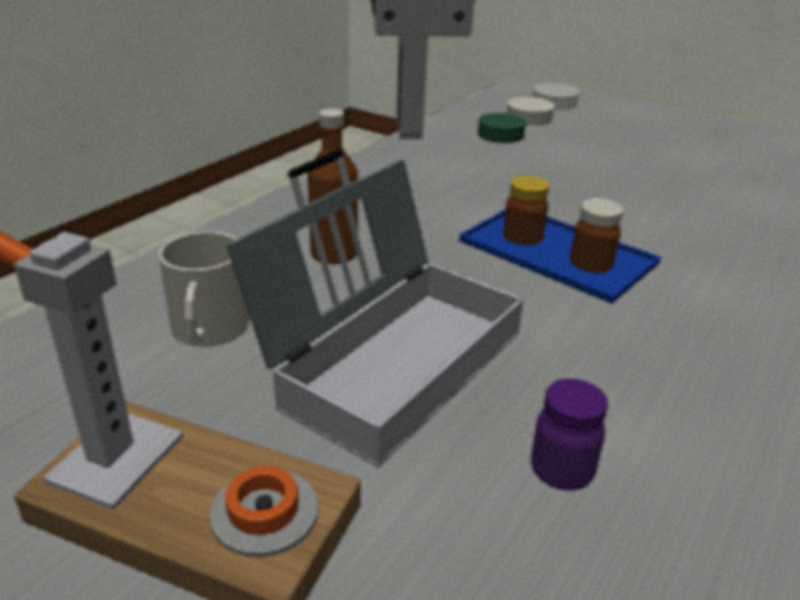

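Ring lies flat around the stub (263,500), lid open, jars on tray. Now I go over the bar at (316,163).

```bash
python3 -m pendant '[{"x":0,"y":0,"z":0,"wx":0,"wy":0,"wz":-7,"gripper":30},{"x":10,"y":10,"z":0,"wx":0,"wy":0,"wz":-14,"gripper":30},{"x":25,"y":26,"z":0,"wx":0,"wy":0,"wz":-21,"gripper":30},{"x":45,"y":47,"z":0,"wx":0,"wy":0,"wz":-28,"gripper":30},{"x":65,"y":67,"z":0,"wx":0,"wy":0,"wz":-35,"gripper":30},{"x":80,"y":83,"z":0,"wx":0,"wy":0,"wz":-42,"gripper":30},{"x":88,"y":91,"z":0,"wx":0,"wy":0,"wz":-49,"gripper":30},{"x":88,"y":91,"z":0,"wx":0,"wy":0,"wz":-49.4,"gripper":30}]'
python3 -m pendant '[{"x":0,"y":0,"z":0,"wx":0,"wy":0,"wz":0,"gripper":30},{"x":0,"y":0,"z":0,"wx":0,"wy":0,"wz":0,"gripper":30},{"x":0,"y":0,"z":0,"wx":0,"wy":0,"wz":0,"gripper":30}]'
python3 - <<'E'
from h import *
s=sense();R=s['ee_rot'];p=s['tcp_pos'];print(p,np.degrees(np.arctan2(R[1,0],R[0,0])),R.T@(np.array([.6646,.0349,.1946])-p)*1000)
E
```

```text
time: 23.28
tcp_pos: [0.6647, 0.042, 0.2806]
ee_rot: [[0.047, 0.999, -0.001], [0.999, -0.047, 0.001], [0.001, -0.001, -1.0]]
wrist_force: [-0.3, -0.2, -0.1]
gripper_width: 0.0284
grip_force: 0.0
time: 23.53
tcp_pos: [0.6625, 0.0428, 0.2816]
ee_rot: [[0.055, 0.999, 0.0], [0.999, -0.055, -0.0], [-0.0, 0.0, -1.0]]
wrist_force: [0.1, 0.1, -0.3]
gripper_width: 0.0284
grip_force: 0.0
[0.66246153 0.04277908 0.28156452] 86.8703267490824 [-7.73166267  2.52252761 86.96746056]
```

```bash
python3 -m pendant '[{"x":-8,"y":2.5,"z":10,"wx":0,"wy":0,"wz":-1,"gripper":30},{"x":-8,"y":2.5,"z":35,"wx":0,"wy":0,"wz":-1,"gripper":30},{"x":-8,"y":2.5,"z":50,"wx":0,"wy":0,"wz":-1,"gripper":30},{"x":-8,"y":2.5,"z":60,"wx":0,"wy":0,"wz":-1,"gripper":30},{"x":-8,"y":2.5,"z":70,"wx":0,"wy":0,"wz":-1,"gripper":30},{"x":-8,"y":2.5,"z":80,"wx":0,"wy":0,"wz":-1,"gripper":30},{"x":-8,"y":2.5,"z":87,"wx":0,"wy":0,"wz":-1,"gripper":30},{"x":-8,"y":2.5,"z":87,"wx":0,"wy":0,"wz":-1,"gripper":30}]'
python3 -m pendant '[{"x":0,"y":0,"z":0,"wx":0,"wy":0,"wz":0,"gripper":3},{"x":0,"y":0,"z":0,"wx":0,"wy":0,"wz":0,"gripper":3},{"x":0,"y":0,"z":0,"wx":0,"wy":0,"wz":0,"gripper":3},{"x":0,"y":0,"z":0,"wx":0,"wy":0,"wz":0,"gripper":3}]' 10
```

```text
time: 24.2
tcp_pos: [0.6647, 0.0342, 0.1927]
ee_rot: [[0.035, 0.999, -0.001], [0.999, -0.035, -0.0], [-0.0, -0.001, -1.0]]
wrist_force: [0.6, 0.2, 0.5]
gripper_width: 0.0283
grip_force: 0.0
time: 24.53
tcp_pos: [0.6647, 0.0344, 0.1945]
ee_rot: [[0.035, 0.999, -0.001], [0.999, -0.035, -0.0], [-0.0, -0.001, -1.0]]
wrist_force: [-7.1, 0.1, 4.0]
gripper_width: 0.0096
grip_force: 10.0
```

```bash
python3 -m pendant '[{"x":0,"y":-19,"z":-5.7,"wx":0,"wy":0,"wz":0,"gripper":3},{"x":0,"y":-36,"z":-8.8,"wx":0,"wy":0,"wz":0,"gripper":3},{"x":0,"y":-53,"z":-10,"wx":0,"wy":0,"wz":0,"gripper":3},{"x":0,"y":-70.4,"z":-9.6,"wx":0,"wy":0,"wz":0,"gripper":3},{"x":0,"y":-87.5,"z":-7.3,"wx":0,"wy":0,"wz":0,"gripper":3},{"x":0,"y":-104.3,"z":-3.3,"wx":0,"wy":0,"wz":0,"gripper":3},{"x":0,"y":-120.5,"z":2.5,"wx":0,"wy":0,"wz":0,"gripper":3},{"x":0,"y":-136,"z":10,"wx":0,"wy":0,"wz":0,"gripper":3}]'
python3 -m pendant '[{"x":0,"y":-14.7,"z":9,"wx":0,"wy":0,"wz":0,"gripper":3},{"x":0,"y":-28.4,"z":19.6,"wx":0,"wy":0,"wz":0,"gripper":3},{"x":0,"y":-41,"z":31.5,"wx":0,"wy":0,"wz":0,"gripper":3},{"x":0,"y":-52,"z":44.7,"wx":0,"wy":0,"wz":0,"gripper":3},{"x":0,"y":-62,"z":59,"wx":0,"wy":0,"wz":0,"gripper":3},{"x":0,"y":-70,"z":74,"wx":0,"wy":0,"wz":0,"gripper":3},{"x":0,"y":-76.7,"z":90,"wx":0,"wy":0,"wz":0,"gripper":3},{"x":0,"y":-81.6,"z":106.7,"wx":0,"wy":0,"wz":0,"gripper":3}]'
python3 -m pendant '[{"x":0,"y":-2,"z":10,"wx":0,"wy":0,"wz":0,"gripper":3},{"x":0,"y":-3,"z":17,"wx":0,"wy":0,"wz":0,"gripper":3},{"x":0,"y":-4,"z":25.6,"wx":0,"wy":0,"wz":0,"gripper":3},{"x":0,"y":-4.4,"z":31,"wx":0,"wy":0,"wz":0,"gripper":3},{"x":0,"y":-4.4,"z":34,"wx":0,"wy":0,"wz":0,"gripper":3},{"x":0,"y":-4.4,"z":34,"wx":0,"wy":0,"wz":0,"gripper":3},{"x":0,"y":-4.4,"z":34,"wx":0,"wy":0,"wz":0,"gripper":3}]'
```

```text
time: 25.2
tcp_pos: [0.5292, 0.0394, 0.1848]
ee_rot: [[0.035, 0.999, 0.002], [0.999, -0.035, 0.0], [0.0, 0.002, -1.0]]
wrist_force: [0.7, 3.1, -0.2]
gripper_width: 0.0092
grip_force: 10.0
time: 25.87
tcp_pos: [0.4473, 0.0421, 0.0771]
ee_rot: [[0.034, 0.999, 0.001], [0.999, -0.034, 0.0], [0.0, 0.001, -1.0]]
wrist_force: [1.1, 0.5, -0.5]
gripper_width: 0.0097
grip_force: 10.0
time: 26.45
tcp_pos: [0.4427, 0.0422, 0.043]
ee_rot: [[0.034, 0.999, -0.002], [0.999, -0.034, -0.0], [-0.0, -0.002, -1.0]]
wrist_force: [-6.5, 2.9, -0.3]
gripper_width: 0.01
grip_force: 10.0
```

```bash
python3 -m pendant '[{"x":0,"y":0,"z":0,"wx":0,"wy":0,"wz":0,"gripper":30},{"x":0,"y":0,"z":0,"wx":0,"wy":0,"wz":0,"gripper":30},{"x":0,"y":0,"z":0,"wx":0,"wy":0,"wz":0,"gripper":30},{"x":0,"y":0,"z":-15,"wx":0,"wy":0,"wz":0,"gripper":30},{"x":0,"y":0,"z":-40,"wx":0,"wy":0,"wz":0,"gripper":30},{"x":0,"y":0,"z":-75,"wx":0,"wy":0,"wz":0,"gripper":30},{"x":0,"y":0,"z":-115,"wx":0,"wy":0,"wz":0,"gripper":30},{"x":0,"y":0,"z":-140,"wx":0,"wy":0,"wz":0,"gripper":30}]'
python3 -m pendant '[{"x":-20,"y":2,"z":-5,"wx":0,"wy":0,"wz":7,"gripper":100},{"x":-50,"y":5,"z":-10,"wx":0,"wy":0,"wz":14,"gripper":100},{"x":-80,"y":5,"z":-10,"wx":0,"wy":0,"wz":21,"gripper":100},{"x":-110,"y":5,"z":-10,"wx":0,"wy":0,"wz":28,"gripper":100},{"x":-140,"y":5,"z":-10,"wx":0,"wy":0,"wz":35,"gripper":100},{"x":-170,"y":5,"z":-10,"wx":0,"wy":0,"wz":42,"gripper":100},{"x":-200,"y":5,"z":-10,"wx":0,"wy":0,"wz":49,"gripper":100},{"x":-200,"y":5,"z":-10,"wx":0,"wy":0,"wz":49,"gripper":100}]'
python3 - <<'E'
from h import *
d=snap('side','side10');dt=snap('top','top10');s=sense();R=s['ee_rot'];p=s['tcp_pos'];print(p,np.degrees(np.arctan2(R[1,0],R[0,0])),R.T@(np.array([.4627,-.2997,.190])-p)*1000)
for d in (d,dt):
    P=cloud(d).reshape(-1,3)
    m=(P[:,2]>.045)&(P[:,2]<.07)&(P[:,0]>.48)&(P[:,0]<.6)&(P[:,1]>-.08)&(P[:,1]<.16);q=P[m];print('lid',len(q),np.c_[q[:,:2],np.ones(len(q))].shape,np.linalg.lstsq(np.c_[q[:,:2],np.ones(len(q))],q[:,2],rcond=None)[0] if len(q)>50 else '')
E
cp pics/side10.png pics/v10.png
```

```text
time: 27.12
tcp_pos: [0.4444, 0.0425, 0.1867]
ee_rot: [[0.034, 0.999, 0.003], [0.999, -0.034, 0.0], [0.001, 0.003, -1.0]]
wrist_force: [1.8, 0.2, -0.4]
gripper_width: 0.0285
grip_force: 0.0
time: 27.78
tcp_pos: [0.441, -0.1636, 0.1934]
ee_rot: [[0.786, 0.619, 0.0], [0.619, -0.786, -0.001], [-0.001, 0.001, -1.0]]
wrist_force: [-0.8, -0.3, -1.2]
gripper_width: 0.0782
grip_force: 0.0
[ 0.44154287 -0.15901368  0.19338317] 38.93176321887432 [-71.94923173 122.73311325   3.40623029]
lid 3116 (3116, 3) [-0.00147076  0.00129327  0.05752181]
lid 4218 (4218, 3) [ 0.00170955 -0.00154433  0.05761442]
```

View pics/v10.png

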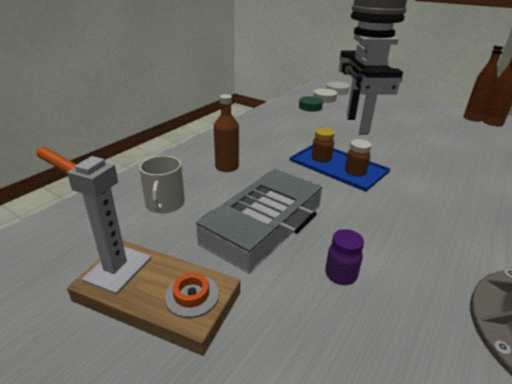

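Lid is shut and level; jars remain on the tray, ring on the plate. Back to the white jar.

```bash
python3 -m pendant '[{"x":-12,"y":20,"z":0,"wx":0,"wy":0,"wz":7,"gripper":100},{"x":-24,"y":40,"z":0,"wx":0,"wy":0,"wz":14,"gripper":100},{"x":-38,"y":65,"z":0,"wx":0,"wy":0,"wz":21,"gripper":100},{"x":-52,"y":90,"z":0,"wx":0,"wy":0,"wz":28,"gripper":100},{"x":-65,"y":110,"z":0,"wx":0,"wy":0,"wz":35,"gripper":100},{"x":-72,"y":122,"z":0,"wx":0,"wy":0,"wz":38.8,"gripper":100},{"x":-72,"y":122,"z":0,"wx":0,"wy":0,"wz":38.8,"gripper":100}]'
python3 -m pendant '[{"x":0,"y":0,"z":0,"wx":0,"wy":0,"wz":0,"gripper":100},{"x":0,"y":0,"z":0,"wx":0,"wy":0,"wz":0,"gripper":100},{"x":0,"y":0,"z":0,"wx":0,"wy":0,"wz":0,"gripper":100}]'
```

```text
time: 28.47
tcp_pos: [0.4628, -0.3, 0.1932]
ee_rot: [[1.0, -0.001, 0.0], [-0.001, -1.0, -0.0], [0.0, 0.0, -1.0]]
wrist_force: [-1.1, 0.3, -0.4]
gripper_width: 0.0944
grip_force: 0.0
time: 28.72
tcp_pos: [0.4627, -0.2968, 0.1934]
ee_rot: [[1.0, 0.007, 0.0], [0.007, -1.0, 0.0], [0.0, -0.0, -1.0]]
wrist_force: [0.1, -0.2, -0.3]
gripper_width: 0.094
grip_force: 0.0
```

```bash
python3 -m pendant '[{"x":0,"y":3,"z":30,"wx":0,"wy":0,"wz":0.4,"gripper":100},{"x":0,"y":3,"z":65,"wx":0,"wy":0,"wz":0.4,"gripper":100},{"x":0,"y":3,"z":100,"wx":0,"wy":0,"wz":0.4,"gripper":100},{"x":0,"y":3,"z":130,"wx":0,"wy":0,"wz":0.4,"gripper":100},{"x":0,"y":3,"z":150,"wx":0,"wy":0,"wz":0.4,"gripper":100},{"x":0,"y":3,"z":160,"wx":0,"wy":0,"wz":0.4,"gripper":100},{"x":0,"y":3,"z":163,"wx":0,"wy":0,"wz":0.4,"gripper":100},{"x":0,"y":3,"z":163,"wx":0,"wy":0,"wz":0.4,"gripper":100}]'
python3 -m pendant '[{"x":0,"y":0,"z":0,"wx":0,"wy":0,"wz":0,"gripper":50},{"x":0,"y":0,"z":0,"wx":0,"wy":0,"wz":0,"gripper":50},{"x":0,"y":0,"z":0,"wx":0,"wy":0,"wz":0,"gripper":50},{"x":0,"y":0,"z":0,"wx":0,"wy":0,"wz":0,"gripper":50},{"x":0,"y":0,"z":0,"wx":0,"wy":0,"wz":0,"gripper":50},{"x":0,"y":0,"z":0,"wx":0,"wy":0,"wz":0,"gripper":50},{"x":0,"y":0,"z":0,"wx":0,"wy":0,"wz":0,"gripper":50}]' 20
```

```text
time: 29.38
tcp_pos: [0.4626, -0.3007, 0.0304]
ee_rot: [[1.0, -0.002, -0.0], [-0.002, -1.0, 0.0], [-0.0, -0.0, -1.0]]
wrist_force: [0.5, -1.0, -0.1]
gripper_width: 0.0943
grip_force: 0.0
time: 29.97
tcp_pos: [0.4626, -0.3012, 0.0306]
ee_rot: [[1.0, -0.003, 0.0], [-0.003, -1.0, -0.0], [0.0, 0.0, -1.0]]
wrist_force: [-0.8, 1.2, 6.8]
gripper_width: 0.0596
grip_force: 20.0
```

```bash
python3 -m pendant '[{"x":0,"y":0,"z":-20,"wx":0,"wy":0,"wz":0,"gripper":50},{"x":0,"y":0,"z":-50,"wx":0,"wy":0,"wz":0,"gripper":50},{"x":0,"y":0,"z":-85,"wx":0,"wy":0,"wz":0,"gripper":50},{"x":2,"y":-10,"z":-115,"wx":0,"wy":0,"wz":0,"gripper":50},{"x":6,"y":-30,"z":-134,"wx":0,"wy":0,"wz":0,"gripper":50},{"x":13,"y":-63,"z":-134,"wx":0,"wy":0,"wz":0,"gripper":50},{"x":20,"y":-100,"z":-134,"wx":0,"wy":0,"wz":0,"gripper":50},{"x":28,"y":-138,"z":-134,"wx":0,"wy":0,"wz":0,"gripper":50}]'
python3 -m pendant '[{"x":8,"y":-38,"z":0,"wx":0,"wy":0,"wz":0,"gripper":50},{"x":16,"y":-76,"z":0,"wx":0,"wy":0,"wz":0,"gripper":50},{"x":24,"y":-114,"z":0,"wx":0,"wy":0,"wz":0,"gripper":50},{"x":32,"y":-152,"z":0,"wx":0,"wy":0,"wz":0,"gripper":50},{"x":40,"y":-190,"z":0,"wx":0,"wy":0,"wz":0,"gripper":50},{"x":48,"y":-228,"z":0,"wx":0,"wy":0,"wz":0,"gripper":50},{"x":55,"y":-260,"z":0,"wx":0,"wy":0,"wz":0,"gripper":50},{"x":60,"y":-280,"z":0,"wx":0,"wy":0,"wz":0,"gripper":50}]'
python3 -m pendant '[{"x":1,"y":-6,"z":0,"wx":0,"wy":0,"wz":0,"gripper":50},{"x":1,"y":-6,"z":15,"wx":0,"wy":0,"wz":0,"gripper":50},{"x":1,"y":-6,"z":40,"wx":0,"wy":0,"wz":0,"gripper":50},{"x":1,"y":-6,"z":60,"wx":0,"wy":0,"wz":0,"gripper":50},{"x":1,"y":-6,"z":72,"wx":0,"wy":0,"wz":0,"gripper":50},{"x":1,"y":-6,"z":76,"wx":0,"wy":0,"wz":0,"gripper":50},{"x":1,"y":-6,"z":76,"wx":0,"wy":0,"wz":0,"gripper":50},{"x":1,"y":-6,"z":76,"wx":0,"wy":0,"wz":0,"gripper":50}]'
```

```text
time: 30.63
tcp_pos: [0.4907, -0.1625, 0.1647]
ee_rot: [[1.0, -0.005, 0.001], [-0.005, -1.0, -0.001], [0.001, 0.001, -1.0]]
wrist_force: [1.3, -0.3, -2.3]
gripper_width: 0.0597
grip_force: 20.0
time: 31.3
tcp_pos: [0.5516, 0.1205, 0.1643]
ee_rot: [[1.0, -0.0, 0.0], [-0.0, -1.0, 0.001], [0.0, -0.001, -1.0]]
wrist_force: [-1.2, 0.1, -2.3]
gripper_width: 0.0596
grip_force: 20.0
time: 31.97
tcp_pos: [0.5531, 0.1224, 0.0889]
ee_rot: [[1.0, -0.004, 0.001], [-0.004, -1.0, 0.0], [0.001, -0.0, -1.0]]
wrist_force: [0.3, -0.0, -1.1]
gripper_width: 0.0595
grip_force: 20.0
```

```bash
python3 -m pendant '[{"x":-1.5,"y":-1,"z":2,"wx":0,"wy":0,"wz":0,"gripper":50},{"x":-1.5,"y":-1,"z":4,"wx":0,"wy":0,"wz":0,"gripper":50},{"x":-1.5,"y":-1,"z":5,"wx":0,"wy":0,"wz":0,"gripper":50},{"x":-1.5,"y":-1,"z":5,"wx":0,"wy":0,"wz":0,"gripper":50},{"x":-1.5,"y":-1,"z":5,"wx":0,"wy":0,"wz":0,"gripper":50}]'
```

```text
time: 32.38
tcp_pos: [0.5517, 0.1237, 0.0845]
ee_rot: [[1.0, -0.003, 0.001], [-0.003, -1.0, 0.0], [0.001, -0.0, -1.0]]
wrist_force: [-4.4, -0.9, 13.6]
gripper_width: 0.0597
grip_force: 20.0
```

Contact. I release, rise and go to the yellow jar at (0.5725, -0.313).

```bash
python3 -m pendant '[{"x":0,"y":0,"z":-1,"wx":0,"wy":0,"wz":0,"gripper":100},{"x":0,"y":0,"z":-1,"wx":0,"wy":0,"wz":0,"gripper":100},{"x":0,"y":0,"z":-1,"wx":0,"wy":0,"wz":0,"gripper":100},{"x":0,"y":0,"z":-1,"wx":0,"wy":0,"wz":0,"gripper":100},{"x":0,"y":0,"z":-20,"wx":0,"wy":0,"wz":0,"gripper":100},{"x":0,"y":0,"z":-50,"wx":0,"wy":0,"wz":0,"gripper":100},{"x":0,"y":0,"z":-85,"wx":0,"wy":0,"wz":0,"gripper":100},{"x":0,"y":0,"z":-115,"wx":0,"wy":0,"wz":0,"gripper":100}]'
python3 -m pendant '[{"x":1,"y":20,"z":0,"wx":0,"wy":0,"wz":0,"gripper":100},{"x":3,"y":60,"z":0,"wx":0,"wy":0,"wz":0,"gripper":100},{"x":5,"y":100,"z":0,"wx":0,"wy":0,"wz":0,"gripper":100},{"x":7,"y":140,"z":0,"wx":0,"wy":0,"wz":0,"gripper":100},{"x":9,"y":180,"z":0,"wx":0,"wy":0,"wz":0,"gripper":100},{"x":11,"y":220,"z":0,"wx":0,"wy":0,"wz":0,"gripper":100},{"x":13,"y":260,"z":0,"wx":0,"wy":0,"wz":0,"gripper":100},{"x":15,"y":300,"z":0,"wx":0,"wy":0,"wz":0,"gripper":100}]'
python3 -m pendant '[{"x":2,"y":40,"z":0,"wx":0,"wy":0,"wz":0,"gripper":100},{"x":4,"y":80,"z":0,"wx":0,"wy":0,"wz":0,"gripper":100},{"x":6,"y":115,"z":0,"wx":0,"wy":0,"wz":0,"gripper":100},{"x":6,"y":137,"z":0,"wx":0,"wy":0,"wz":0,"gripper":100},{"x":6,"y":137,"z":0,"wx":0,"wy":0,"wz":0,"gripper":100},{"x":6,"y":137,"z":0,"wx":0,"wy":0,"wz":0,"gripper":100},{"x":6,"y":137,"z":0,"wx":0,"wy":0,"wz":0,"gripper":100}]'
python3 - <<'E'
from h import *
for n in('top','side'):
    d=snap(n,n+'11');P=cloud(d).reshape(-1,3)
    for b in((.49,.61,.06,.19),(.46,.62,-.10,0.02)):
        m=(P[:,2]>.134)&(P[:,2]<.16)&(P[:,0]>b[0])&(P[:,0]<b[1])&(P[:,1]>b[2])&(P[:,1]<b[3]);q=P[m]
        if len(q)>5: print(n,len(q),q.mean(0).round(4),cv2.minEnclosingCircle(q[:,:2].astype(np.float32)),cv2.minAreaRect(q[:,:2].astype(np.float32)))
E
```

```text
time: 33.05
tcp_pos: [0.5511, 0.1237, 0.1999]
ee_rot: [[1.0, -0.003, -0.0], [-0.003, -1.0, 0.0], [-0.0, -0.0, -1.0]]
wrist_force: [0.7, -0.1, 0.4]
gripper_width: 0.0937
grip_force: 0.0
time: 33.72
tcp_pos: [0.565, -0.1786, 0.1983]
ee_rot: [[1.0, -0.003, 0.0], [-0.003, -1.0, -0.0], [0.0, 0.0, -1.0]]
wrist_force: [1.2, 0.0, -0.7]
gripper_width: 0.0942
grip_force: 0.0
time: 34.3
tcp_pos: [0.5709, -0.3126, 0.198]
ee_rot: [[1.0, -0.003, -0.0], [-0.003, -1.0, 0.001], [-0.0, -0.001, -1.0]]
wrist_force: [-0.4, 0.1, -0.7]
gripper_width: 0.094
grip_force: 0.0
top 589 [0.5523 0.1231 0.1433] ((0.5531259179115295, 0.12353019416332245), 0.026643771678209305) ((0.5522878766059875, 0.1236068606376648), (0.05130875110626221, 0.05164647847414017), 43.392738342285156)
side 456 [0.5482 0.1292 0.1413] ((0.5506153702735901, 0.12522925436496735), 0.027446338906884193) ((0.550594687461853, 0.12562832236289978), (0.05148172006011009, 0.05297243222594261), 18.660959243774414)
```

White jar is back within about 1 mm. Now the yellow one.

```bash
python3 -m pendant '[{"x":1.5,"y":1,"z":30,"wx":0,"wy":0,"wz":0,"gripper":100},{"x":1.5,"y":1,"z":65,"wx":0,"wy":0,"wz":0,"gripper":100},{"x":1.5,"y":1,"z":100,"wx":0,"wy":0,"wz":0,"gripper":100},{"x":1.5,"y":1,"z":130,"wx":0,"wy":0,"wz":0,"gripper":100},{"x":1.5,"y":1,"z":150,"wx":0,"wy":0,"wz":0,"gripper":100},{"x":1.5,"y":1,"z":162,"wx":0,"wy":0,"wz":0,"gripper":100},{"x":1.5,"y":1,"z":167.5,"wx":0,"wy":0,"wz":0,"gripper":100},{"x":1.5,"y":1,"z":167.5,"wx":0,"wy":0,"wz":0,"gripper":100}]'
python3 -m pendant '[{"x":0,"y":0,"z":0,"wx":0,"wy":0,"wz":0,"gripper":50},{"x":0,"y":0,"z":0,"wx":0,"wy":0,"wz":0,"gripper":50},{"x":0,"y":0,"z":0,"wx":0,"wy":0,"wz":0,"gripper":50},{"x":0,"y":0,"z":0,"wx":0,"wy":0,"wz":0,"gripper":50},{"x":0,"y":0,"z":0,"wx":0,"wy":0,"wz":0,"gripper":50},{"x":0,"y":0,"z":0,"wx":0,"wy":0,"wz":0,"gripper":50},{"x":0,"y":0,"z":0,"wx":0,"wy":0,"wz":0,"gripper":50}]' 20
```

```text
time: 35.07
tcp_pos: [0.5724, -0.3138, 0.0303]
ee_rot: [[1.0, -0.002, -0.001], [-0.002, -1.0, 0.001], [-0.001, -0.001, -1.0]]
wrist_force: [0.5, 0.0, 0.1]
gripper_width: 0.0939
grip_force: 0.0
time: 35.65
tcp_pos: [0.5726, -0.3146, 0.0312]
ee_rot: [[1.0, -0.003, 0.001], [-0.003, -1.0, -0.0], [0.001, 0.0, -1.0]]
wrist_force: [-1.6, 0.8, 6.0]
gripper_width: 0.0599
grip_force: 20.0
```

```bash
python3 -m pendant '[{"x":0,"y":0,"z":-20,"wx":0,"wy":0,"wz":0,"gripper":50},{"x":0,"y":0,"z":-50,"wx":0,"wy":0,"wz":0,"gripper":50},{"x":0,"y":0,"z":-85,"wx":0,"wy":0,"wz":0,"gripper":50},{"x":-2,"y":-10,"z":-115,"wx":0,"wy":0,"wz":0,"gripper":50},{"x":-6,"y":-30,"z":-134,"wx":0,"wy":0,"wz":0,"gripper":50},{"x":-12,"y":-63,"z":-134,"wx":0,"wy":0,"wz":0,"gripper":50},{"x":-20,"y":-100,"z":-134,"wx":0,"wy":0,"wz":0,"gripper":50},{"x":-27,"y":-138,"z":-134,"wx":0,"wy":0,"wz":0,"gripper":50}]'
python3 -m pendant '[{"x":-8,"y":-38,"z":0,"wx":0,"wy":0,"wz":0,"gripper":50},{"x":-15,"y":-76,"z":0,"wx":0,"wy":0,"wz":0,"gripper":50},{"x":-21,"y":-106,"z":0,"wx":0,"wy":0,"wz":0,"gripper":50},{"x":-25,"y":-125,"z":0,"wx":0,"wy":0,"wz":0,"gripper":50},{"x":-26,"y":-131,"z":5,"wx":0,"wy":0,"wz":0,"gripper":50},{"x":-26,"y":-131,"z":25,"wx":0,"wy":0,"wz":0,"gripper":50},{"x":-26,"y":-131,"z":50,"wx":0,"wy":0,"wz":0,"gripper":50},{"x":-26,"y":-131,"z":65,"wx":0,"wy":0,"wz":0,"gripper":50}]'
python3 -m pendant '[{"x":0,"y":0,"z":8,"wx":0,"wy":0,"wz":0,"gripper":50},{"x":0,"y":0,"z":11,"wx":0,"wy":0,"wz":0,"gripper":50},{"x":0,"y":0,"z":11,"wx":0,"wy":0,"wz":0,"gripper":50},{"x":0,"y":0,"z":11,"wx":0,"wy":0,"wz":0,"gripper":50}]'
```

```text
time: 36.32
tcp_pos: [0.5449, -0.1757, 0.1649]
ee_rot: [[1.0, -0.005, 0.0], [-0.005, -1.0, -0.0], [0.0, 0.0, -1.0]]
wrist_force: [1.3, 0.6, -2.3]
gripper_width: 0.0598
grip_force: 20.0
time: 36.98
tcp_pos: [0.5194, -0.046, 0.0978]
ee_rot: [[1.0, -0.004, -0.001], [-0.004, -1.0, -0.0], [-0.001, 0.0, -1.0]]
wrist_force: [-0.4, -0.1, -2.2]
gripper_width: 0.0598
grip_force: 20.0
time: 37.32
tcp_pos: [0.5207, -0.0456, 0.0893]
ee_rot: [[1.0, -0.004, 0.001], [-0.004, -1.0, 0.0], [0.001, -0.0, -1.0]]
wrist_force: [-0.2, -0.0, -3.6]
gripper_width: 0.0598
grip_force: 20.0
```

```bash
python3 -m pendant '[{"x":0,"y":-0.5,"z":2,"wx":0,"wy":0,"wz":0,"gripper":50},{"x":0,"y":-0.5,"z":4,"wx":0,"wy":0,"wz":0,"gripper":50},{"x":0,"y":-0.5,"z":5,"wx":0,"wy":0,"wz":0,"gripper":50},{"x":0,"y":-0.5,"z":5,"wx":0,"wy":0,"wz":0,"gripper":50},{"x":0,"y":-0.5,"z":5,"wx":0,"wy":0,"wz":0,"gripper":50}]'
```

```text
time: 37.73
tcp_pos: [0.5209, -0.045, 0.085]
ee_rot: [[1.0, -0.003, 0.002], [-0.003, -1.0, -0.0], [0.002, 0.0, -1.0]]
wrist_force: [-4.3, 0.3, 15.4]
gripper_width: 0.0596
grip_force: 20.0
```

Contact. I release, rise and move aside for a last look.

```bash
python3 -m pendant '[{"x":0,"y":0,"z":-1,"wx":0,"wy":0,"wz":0,"gripper":100},{"x":0,"y":0,"z":-1,"wx":0,"wy":0,"wz":0,"gripper":100},{"x":0,"y":0,"z":-1,"wx":0,"wy":0,"wz":0,"gripper":100},{"x":0,"y":0,"z":-1,"wx":0,"wy":0,"wz":0,"gripper":100},{"x":0,"y":0,"z":-20,"wx":0,"wy":0,"wz":0,"gripper":100},{"x":0,"y":0,"z":-50,"wx":0,"wy":0,"wz":0,"gripper":100},{"x":0,"y":0,"z":-85,"wx":0,"wy":0,"wz":0,"gripper":100},{"x":0,"y":0,"z":-115,"wx":0,"wy":0,"wz":0,"gripper":100}]'
python3 -m pendant '[{"x":0,"y":20,"z":0,"wx":0,"wy":0,"wz":0,"gripper":100},{"x":0,"y":60,"z":0,"wx":0,"wy":0,"wz":0,"gripper":100},{"x":0,"y":100,"z":0,"wx":0,"wy":0,"wz":0,"gripper":100},{"x":0,"y":140,"z":0,"wx":0,"wy":0,"wz":0,"gripper":100},{"x":0,"y":180,"z":0,"wx":0,"wy":0,"wz":0,"gripper":100},{"x":0,"y":220,"z":0,"wx":0,"wy":0,"wz":0,"gripper":100},{"x":0,"y":260,"z":0,"wx":0,"wy":0,"wz":0,"gripper":100},{"x":0,"y":270,"z":0,"wx":0,"wy":0,"wz":0,"gripper":100}]'
python3 -m pendant '[{"x":0,"y":0,"z":0,"wx":0,"wy":0,"wz":0,"gripper":100},{"x":0,"y":0,"z":0,"wx":0,"wy":0,"wz":0,"gripper":100},{"x":0,"y":0,"z":0,"wx":0,"wy":0,"wz":0,"gripper":100},{"x":0,"y":0,"z":0,"wx":0,"wy":0,"wz":0,"gripper":100}]'
python3 - <<'E'
from h import *
for n in('top','side'):
    d=snap(n,n+'12');P=cloud(d).reshape(-1,3)
    for b in((.49,.61,.06,.19),(.46,.60,-.10,0.02)):
        m=(P[:,2]>.134)&(P[:,2]<.16)&(P[:,0]>b[0])&(P[:,0]<b[1])&(P[:,1]>b[2])&(P[:,1]<b[3]);q=P[m]
        if len(q)>5: print(n,len(q),q.mean(0).round(4))
cv2.imwrite('pics/v12.png',cv2.imread('pics/side12.png'))
E
```

```text
time: 38.4
tcp_pos: [0.5201, -0.0447, 0.2004]
ee_rot: [[1.0, -0.003, -0.0], [-0.003, -1.0, 0.0], [-0.0, -0.0, -1.0]]
wrist_force: [0.8, 0.0, -0.1]
gripper_width: 0.0939
grip_force: 0.0
time: 39.07
tcp_pos: [0.5176, -0.3217, 0.1983]
ee_rot: [[1.0, -0.01, -0.001], [-0.01, -1.0, -0.002], [-0.001, 0.002, -1.0]]
wrist_force: [-1.3, 0.3, -1.4]
gripper_width: 0.0942
grip_force: 0.0
time: 39.4
tcp_pos: [0.5197, -0.3134, 0.1988]
ee_rot: [[1.0, -0.001, 0.0], [-0.001, -1.0, 0.0], [0.0, -0.0, -1.0]]
wrist_force: [-0.1, 0.2, -0.1]
gripper_width: 0.0938
grip_force: 0.0
top 589 [0.5522 0.1232 0.1433]
top 586 [ 0.5209 -0.0445  0.1436]
side 457 [0.548  0.129  0.1413]
side 306 [ 0.5166 -0.0382  0.1412]
```

View pics/v12.png

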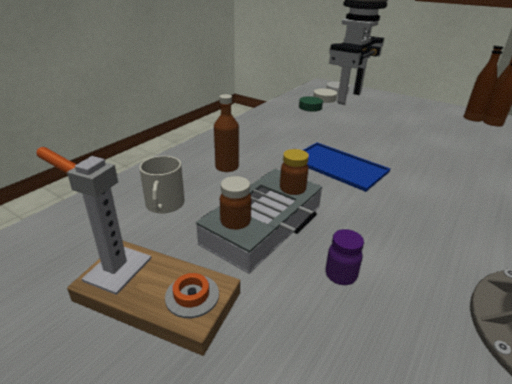

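Both jars are back upright on the lid, white (236,203) and yellow (294,172), within about 1 mm of their starts. The ring lies on the plate (191,290), and the jug and beer bottle have not moved.

```bash
python3 -c "
from plant import *
print(close_job())"
```

```text
the job is handed in; nothing more can be done
None
```

I handed the job in at about 39 s: in the last pictures the ring lies flat over the stub, the lid is shut, both jars stand upright within about 1 mm of their start positions, and the jug and beer bottle look unmoved; no verdict was shown.

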